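# Gauge two bushed collars and sort them

## Task

One of the two bushed collars sitting in the steel checking block has its bore too small. Find out which with the plug gauge: try it in the collars where they sit in the block, and push it in right up to its shoulder in the one that takes it. Then put the gauge back upright in its wooden stand, and stand the good collar upright in the square wooden tray and the undersize one upright in the round steel dish, leaving the flux jar and the black cap alone.

Things in the scene. Friction and masses are not known exactly. Their poses are not given: they have to be found in the camera images.
- gauge: Steel plug gauge, 108 mm long, 0.11 kg, starts upright in its stand, handle up. Origin at the nose tip, z along its axis to the handle. Nose tapers from 6 to 12 mm wide over the first 4.5 mm; 12 mm pin up to 48 mm from the tip; flange (the shoulder) 24 mm wide from 48 to 53 mm; round grooved handle 18 mm wide from 53 to 108 mm.
- gauge_grip (a point): Point on the gauge's axis inside the handle, 85 mm above the nose tip: a good place to grip.
- stand: Gauge stand: fixed wooden block 60 x 60 mm, 54 mm tall, with one 16 mm wide hole, 52 mm deep, in the middle of its top; the gauge's shoulder rests on the top face, its nose tip then 6 mm above the stand's underside. Origin at the centre of the underside, z up.
- nest_1 (a point): Floor centre of nest 1 of the checking block, a fixed steel block 84 x 156 x 28 mm (its x, y, z; this point has its axes). Two nests, round recesses 44 mm wide, 5 mm deep, 80 mm apart along the block's y; nest 1 on its +y side (left, seen from the robot). Nest floor 23 mm above the worktop, with an 18 mm hole on down.
- nest_2 (a point): Centre of the floor of nest 2 of the checking block, on the block's -y side (right, seen from the robot); otherwise as nest_1.
- collar_1: Aluminium collar, 40 mm wide, 34 mm tall, 0.19 kg, with a captive bronze bush that can shift 1 mm sideways. Top opening 18 mm; bush mouth 14.4 mm wide from 3.5 to 11.5 mm down; below that the bore is 13.6 mm (good) or 10.4 mm (undersize): which collar is which varies. Origin: centre of underside, z up its axis. Starts upright on the floor of nest 1, 29 mm of it above the block.
- collar_2: Aluminium collar, 40 mm wide, 34 mm tall, 0.19 kg, with a captive bronze bush that can shift 1 mm sideways. Top opening 18 mm; bush mouth 14.4 mm wide from 3.5 to 11.5 mm down; below that the bore is 13.6 mm (good) or 10.4 mm (undersize): which collar is which varies. Origin: centre of underside, z up its axis. Starts upright on the floor of nest 2, 29 mm of it above the block.
- telltale_1 (a joint): Tell-tale 1: brass plunger in the hole under nest 1, with a small brass pointer on the block's front (-x) face. 0 = up (top 5 mm below the nest floor), grows to 0.012 m when pushed down; friction 1.2 N, no spring, so it stays where the gauge's nose has pushed it. A gauge pushed in up to its shoulder drives it to 0.009.
- telltale_2 (a joint): Tell-tale 2: brass plunger in the hole under nest 2, with a small brass pointer on the block's front (-x) face. 0 = up (top 5 mm below the nest floor), grows to 0.012 m when pushed down; friction 1.2 N, no spring, so it stays where the gauge's nose has pushed it. A gauge pushed in up to its shoulder drives it to 0.009.
- tray_in (a point): Centre of the inner floor of the fixed square wooden tray for the good collar: 124 mm square outside, 112 mm inside, rim 16 mm above the worktop, floor 6 mm above it.
- dish_in (a point): Centre of the inner floor of the fixed round steel dish for the undersize collar: 124 mm wide at the rim, flat floor about 110 mm wide, rim 14 mm above the worktop, floor 4 mm above it.
- flux_jar: Bystander, loose: brown glass jar with a stirring brush in it, 45 x 59 x 48 mm. Origin at the centre of its underside.
- collet_cap: Bystander, loose: black knurled cap, 22 mm wide, 18 mm tall. Origin at the centre of its underside.
There are look-alikes about, which are no part of the job. There is more than one size of the stand; the one meant has the size given above.

How it is judged:
On the way:
1. the gauge is pushed right through the good bore, up to its shoulder (tell-tale down by more than 6 mm), while that collar sits in its nest (((horizontal distance between gauge and nest_1 below 0.005 m and z of gauge in the frame of nest_1 below -0.01 m and distance between collar_1 and nest_1 below 0.005 m and value of joint telltale_1 above 0.006 m) or (horizontal distance between gauge and nest_2 below 0.005 m and z of gauge in the frame of nest_2 below -0.01 m and distance between collar_2 and nest_2 below 0.005 m and value of joint telltale_2 above 0.006 m))), for 0.1 s.
At the end, for the whole second after the job is handed in: Only the good collar's tell-tale is down (over 6 mm; the other under 3 mm). Good collar upright (7 degrees) on the tray floor within 55 mm of its centre, the other upright on the dish floor within 38 mm of its centre, gauge upright in its stand, shoulder within 4 mm of the top; all at rest (((value of joint telltale_1 above 0.006 m and value of joint telltale_2 below 0.003 m and horizontal distance between collar_1 and tray_in below 0.055 m and z of collar_1 in the frame of tray_in between -0.003 and 0.004 m and angle between each of collar_1, collar_2's own z axis and vertical below 0.12 rad and linear speed of each of collar_1, collar_2 below 0.02 m/s and horizontal distance between collar_2 and dish_in below 0.038 m and z of collar_2 in the frame of dish_in between -0.003 and 0.004 m) or (value of joint telltale_2 above 0.006 m and value of joint telltale_1 below 0.003 m and horizontal distance between collar_2 and tray_in below 0.055 m and z of collar_2 in the frame of tray_in between -0.003 and 0.004 m and angle between each of collar_2, collar_1's own z axis and vertical below 0.12 rad and linear speed of each of collar_2, collar_1 below 0.02 m/s and horizontal distance between collar_1 and dish_in below 0.038 m and z of collar_1 in the frame of dish_in between -0.003 and 0.004 m)) and horizontal distance between gauge and stand below 0.006 m and z of gauge in the frame of stand between 0.002 and 0.01 m and angle between gauge's own z axis and vertical below 0.12 rad and linear speed of gauge below 0.02 m/s); the robot touches nothing.
It fails at once if the flux jar or the black cap is shifted by more than 25 mm (distance of any of flux_jar, collet_cap from where it was at the start of the episode above 0.025 m).
It also fails if it takes over 67 s, if anything falls off the work surface, if the arm or the gripper's body presses on something with over 40 N, if the wrist force passes 120 N, or if a joint passes its speed limit or range.

## Robot

A 7-joint arm with a two-finger parallel gripper is mounted at the origin on a cart in front of the work surface, level with it; the furniture and walls round the work are solid. World frame = base frame: x ahead of the robot, y to its left, z up, the work surface at z = 0. Lengths are in m, angles in rad, forces in N, time in s.
With the tool pointing down it reaches from about 0.35 to 0.9 m from the base axis. Payload 7.2 kg.
Tool frame: the origin (TCP) lies at the very end of the fingers, on their centre line; the grasp point (between the pads) lies 19 mm behind it; z points along the fingers, y is the line along which they close (so a half turn about z gives the same grasp; the last joint's range is limited). The gripper opens to 88 mm and grips with 3 to 60 N. Pads are 20 mm wide; open, the fingers measure 115 mm over their backs; the gripper's body (75 mm by 178 mm) begins 61 mm behind the grasp point.
Start: joints at [1.263, 0.411, -0.013, 1.596, 0.006, 1.134, -0.082], TCP at [0.148, -0.607, 0.223] pointing down, gripper open.
Joint ranges: [-2.95, 2.95], [-0.29, 1.99], [-1.47, 1.44], [0.14, 2.54], [-1.03, 4.17], [0.13, 1.85], [-2.86, 2.86]. Speed limits (rad/s): [2.39, 2.39, 3.01, 3.01, 3.14, 3.14, 3.14].

## Interface

Orientations are given as a unit quaternion [w, x, y, z].
In Python, from workcell import arm gives the robot as it stands.
- The arm moves only by the tool jog_arm, never from a script. Its argument "moves" is a list of rows, each a list of 3 entries, a list of its own where there are three numbers: the opening, from 0 (shut) to 1 (fully open), then the shift along the tool's x, y, z in mm, then the turn, a rotation vector about the tool's x, y, z in rad. A call has exactly 5 rows; each row shifts and turns the commanded pose from where the row before left it, along the tool's axes as they then stand; what a row does not reach is not made up. A row lasts 1/12 s, in which the tool goes at most 41.7 mm and 7.16 degrees, less where a joint would pass 70% of its speed; a pose out of reach is approached as far as the arm can. A call with a gripper value outside its range is refused whole. The fingers move at their own pace and stop on an object; "squeeze" is the grip in N (left out, the last holds). Time passes only in rows, so rows that do not move let the fingers close, or fill a call up. It gives the time, the measured TCP pose, the force, the opening and the grip force at its end, in the units of the state.
- arm.sense(): the state, without advancing time (a new reading comes with each control period).
- arm.snapshot(name): name is "side" or "top" or "wrist"; returns a dict with "frame" (420x560x3 uint8, red, green, blue), "depth" (420x560 float32, m along the optical axis (not along the pixel's ray), 0 where there is no reading), "fovy" (degrees; the focal length in pixels is half the picture's height over the tangent of half this angle, whatever the lens; pixels are square), "cx", "cy" (the principal point, pixels), "R" (3x3) and "t" (3): a world point X has camera coordinates R X + t. Camera axes: x right, y down, z forward; pixel columns grow to the right and rows downward; lengths in m; the calibration is good to about 2 mm. A picture is of the moment at which its call begins.
- arm.hand_in(): hands the job in; it is judged then, once.
Trained networks look in the newest picture that a camera, given by its name, has taken for a name from the list of things; names that differ only in an ending like _2 or _b are one class to them, and where a whole thing is asked for, a point or a joint stands for the part that bears it (a point fixed in the world has none). Each returns a list of dicts, best first, with "p" (0 to 1); they miss things now and then, are a little off and sometimes report something else, mostly with a low value. They report only what shows in the picture. A call takes as long as a camera call. They do not tell look-alikes from the thing itself.
- arm.boxes_of(camera, thing): "bbox" ([centre column, centre row, width, height] in pixels, round what is visible of it).
- arm.pinpoint(camera, thing): "position" ([row, column] in pixels: a listed point, or the origin of a listed thing).
The state is a dict: "time": time; "joint_pos": joint angles; "joint_vel": joint speeds; "tau": joint torques, N m; "tool_pos": TCP position; "orientation": TCP orientation; "contact_force": force on the tool from outside, world axes, zero at the start; "ft_torque": the same for the moment, N m; "width": finger opening in m; "finger_force": force on a finger pad.
Only numpy, scipy, OpenCV 4.12 (cv2) and the standard library are available. Lean on these libraries where they do the work, as an engineer would, in place of code of your own. Each camera call takes 0.05 s, during which the arm holds its last target. There are 200 camera calls.

## Working session

There is one attempt and no reset: what is moved stays moved. The work goes in short steps, Python scripts to look and compute and a tool call to move; the robot and the scene stay as the last step left them, time stands still between calls to the robot, and variables do not carry over. Pictures are saved under pics/ and viewed, at most 10 in all, crops included, and the job is handed in when it is done.

Besides the shell and the picture viewer there is one more tool, called after "Request:" as a command line: name --argument value ..., lists and objects as JSON in quotes. jog_arm: Moves the arm, as the interface text tells. Its arguments: {"type":"object","properties":{"moves":{"type":"array"},"squeeze":{"type":"number"}},"required":["moves"]}

```bash
mkdir -p pics; cat > h.py <<'E'
import numpy as np,cv2
from workcell import arm
def snap(n,f=None):
    s=arm.snapshot(n)
    if f: cv2.imwrite('pics/'+f,cv2.cvtColor(s['frame'],cv2.COLOR_RGB2BGR))
    return s
def ray(s,u,v):
    h=s['frame'].shape[0];F=h/2/np.tan(np.radians(s['fovy'])/2)
    d=np.array([(u-s['cx'])/F,(v-s['cy'])/F,1.])
    return -s['R'].T@s['t'], s['R'].T@d
def at(s,u,v):   # by depth
    c,d=ray(s,u,v);z=s['depth'][int(round(v)),int(round(u))];return c+d*z
def onz(s,u,v,z):
    c,d=ray(s,u,v);return c+d*(z-c[2])/d[2]
def proj(s,X):
    h=s['frame'].shape[0];F=h/2/np.tan(np.radians(s['fovy'])/2)
    p=s['R']@np.asarray(X)+s['t'];return p[0]/p[2]*F+s['cx'],p[1]/p[2]*F+s['cy']
E
python3 - <<'E'
from h import *
np.set_printoptions(precision=4,suppress=True)
S={n:snap(n,n+'0.png') for n in('top','side')}
Z=dict(gauge=.006,gauge_grip=.091,stand=0,nest_1=.023,collar_1=.023,tray_in=.006,dish_in=.004,flux_jar=0,collet_cap=0,telltale_1=.018)
for n in S:
    s=S[n];print(n,s['fovy'],s['cx'],s['cy'],-s['R'].T@s['t'])
    for t,z in Z.items():
        for r in arm.pinpoint(n,t)[:4]:
            v,u=r['position'];print(n,t,round(r['p'],2),int(u),int(v),onz(s,u,v,z))
print(arm.sense())
E
```

```text
top 52.32125889200791 274.61310215906883 204.83805029272824 [0.3514 0.13   0.9252]
top gauge 0.52 337 146 [0.6069 0.0031 0.006 ]
top gauge_grip 0.61 340 134 [0.6085 0.0093 0.091 ]
top stand 0.81 366 191 [ 0.5069 -0.0583  0.    ]
top stand 0.76 338 146 [0.6086 0.0003 0.    ]
top nest_1 0.93 319 196 [0.4938 0.0462 0.023 ]
top nest_1 0.74 282 201 [0.4815 0.1267 0.023 ]
top nest_1 0.7 254 268 [0.3416 0.1844 0.023 ]
top collar_1 0.75 319 194 [0.4983 0.0464 0.023 ]
top tray_in 0.72 196 156 [0.5853 0.3146 0.006 ]
top tray_in 0.48 195 219 [0.446  0.3134 0.006 ]
top dish_in 0.87 195 220 [0.4443 0.3138 0.004 ]
top dish_in 0.52 299 146 [0.6088 0.0866 0.004 ]
top flux_jar 0.81 302 144 [0.6142 0.0799 0.    ]
top collet_cap 0.72 317 198 [0.4917 0.0488 0.    ]
top collet_cap 0.59 257 269 [0.3388 0.1806 0.    ]Traceback (most recent call last):
  File "<stdin>", line 8, in <module>
ValueError: it knows: collar, collet_cap, dish_in, flux_jar, gauge, gauge_grip, nest, stand, tray_in
```

View pics/top0.png

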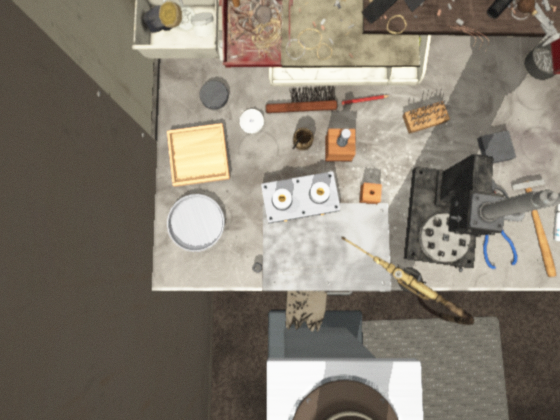

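View pics/side0.png

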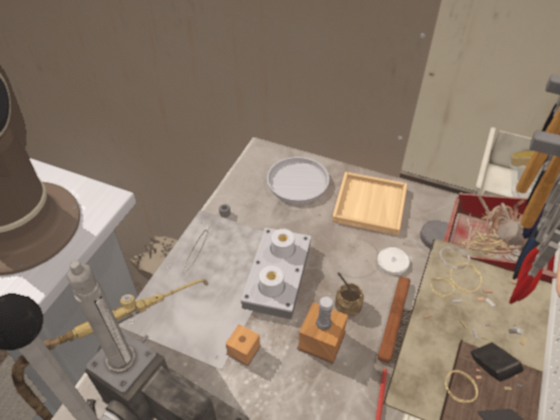

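```bash
python3 - <<'E'
from h import *
np.set_printoptions(precision=4,suppress=True)
s=snap('side');print(-s['R'].T@s['t'],s['R'])
Z=dict(gauge=.006,gauge_grip=.091,stand=0,nest_1=.023,collar_1=.023,tray_in=.006,dish_in=.004,flux_jar=0,collet_cap=0)
for t,z in Z.items():
        for r in arm.pinpoint('side',t)[:4]:
            v,u=r['position'];print(t,round(r['p'],2),int(u),int(v),onz(s,u,v,z))
s=snap('top');np.savez('top.npz',**s)
# height map
h,w=s['depth'].shape
for (u,v) in [(337,146),(366,191),(319,196),(282,201),(196,156),(195,220),(254,268)]:
    print(u,v,at(s,u,v))
st=arm.sense();print({k:np.round(st[k],4) for k in('time','tool_pos','orientation','contact_force','width','joint_pos')})
E
```

```text
[ 0.7014 -0.3923  0.7474] [[ 0.9167  0.3996 -0.007 ]
 [ 0.2947 -0.6877 -0.6635]
 [-0.2699  0.6062 -0.7481]]
gauge 0.93 320 339 [0.602 0.    0.006]
gauge 0.33 270 287 [0.4911 0.0574 0.006 ]
gauge_grip 0.88 324 312 [ 0.6038 -0.0034  0.091 ]
stand 0.89 242 346 [ 0.4941 -0.0572  0.    ]
stand 0.58 319 339 [0.5994 0.0013 0.    ]
nest_1 0.73 280 250 [0.4814 0.1226 0.023 ]
nest_1 0.6 269 288 [0.4963 0.0432 0.023 ]
nest_1 0.23 370 205 [0.5949 0.2876 0.023 ]
collar_1 0.74 283 251 [0.4873 0.1242 0.023 ]
collar_1 0.71 319 338 [ 0.603  -0.0082  0.023 ]
flux_jar 0.57 343 302 [0.6127 0.0804 0.    ]
collet_cap 0.7 226 210 [0.3401 0.1882 0.    ]
337 146 [0.5948 0.0114 0.0543]
366 191 [ 0.5019 -0.0495  0.0383]
319 196 [0.4886 0.0509 0.0575]
282 201 [0.4844 0.1267 0.0167]
196 156 [0.5867 0.3161 0.0073]
195 220 [0.4452 0.3157 0.003 ]
254 268 [0.3421 0.1861 0.0157]
{'time': np.float64(1.1), 'tool_pos': array([ 0.1484, -0.6071,  0.2227]), 'orientation': array([ 0.    ,  0.9928,  0.1196, -0.    ]), 'contact_force': array([ 0.5778, -0.1272,  0.7307]), 'width': np.float64(0.0876), 'joint_pos': array([ 1.2628,  0.4111, -0.0127,  1.5962,  0.0056,  1.1343, -0.0822])}
```

Top picture: the block's collars are at px (282,199) and (320,191). The gauge is in the large stand at (340,145), with the small look-alike stand at (371,192). Tray is at (197,155), dish at (195,221), jar at (303,138) and black cap at (257,267). The tall black comparator near (470,200) is in the way of the swing, so I'll check its height first.

```bash
cat >> h.py <<'E'
from scipy.spatial.transform import Rotation as Ro
def plan(target,yaw=None,n=None,step=38,start=None):
    """rows from the present pose to TCP target (tool down, yaw = world angle of tool y, deg); start=(pos,yaw)"""
    st=arm.sense();p=np.array(st['tool_pos']);q=st['orientation'];R0=Ro.from_quat([q[1],q[2],q[3],q[0]])
    if start: p=np.array(start[0]);R0=down(start[1])
    R1=R0 if yaw is None else down(yaw)
    dr=(R0.inv()*R1).as_rotvec();d=np.array(target)-p
    n=n or int(max(np.ceil(np.linalg.norm(d)*1e3/step),np.ceil(np.linalg.norm(dr)/.12),1))
    R=R0;out=[]
    for i in range(n):
        sh=R.inv().apply(d/n)*1e3;out.append(([round(x,1)+0 for x in sh],[round(x,4)+0 for x in dr/n]));R=R*Ro.from_rotvec(dr/n)
    for o in out: print(o)
    return n
def down(y):
    # tool z down, tool y at world angle y
    a=np.radians(y);yy=np.array([np.cos(a),np.sin(a),0]);z=np.array([0,0,-1.]);x=np.cross(yy,z)
    return Ro.from_matrix(np.c_[x,yy,z])
E
python3 - <<'E'
from h import *
np.set_printoptions(precision=3,suppress=True,linewidth=150)
s=dict(np.load('top.npz'))
h,w=s['depth'].shape;F=h/2/np.tan(np.radians(s['fovy'])/2)
V,U=np.mgrid[:h,:w];d=s['depth'];C=np.stack([(U-s['cx'])/F*d,(V-s['cy'])/F*d,d],-1)
X=(C-s['t'])@s['R'];ok=d>0
# max height in 5cm cells
print('y:',np.arange(.4,-.6,-.05))
for x in np.arange(.9,.1,-.05):
    print('%.2f'%x,[int(1e3*X[...,2][m].max()) if (m:=ok&(abs(X[...,0]-x)<.025)&(abs(X[...,1]-y)<.025)).any() else -1 for y in np.arange(.4,-.6,-.05)])
# collars tops, gauge top
def cen(x,y,z0,z1,r):
    m=ok&(np.hypot(X[...,0]-x,X[...,1]-y)<r)&(X[...,2]>z0)&(X[...,2]<z1);P=X[m];return m.sum(),P.mean(0),P.min(0),P.max(0)
for a in [(.485,.126,.045,.075,.03),(.495,.046,.045,.075,.03),(.605,.003,.085,.13,.03),(.605,.003,.045,.056,.05)]: print(cen(*a))
E
```

```text
y: [ 0.4   0.35  0.3   0.25  0.2   0.15  0.1   0.05  0.   -0.05 -0.1  -0.15 -0.2  -0.25 -0.3  -0.35 -0.4  -0.45 -0.5  -0.55]
0.90 [130, 122, 123, 129, 123, 123, -1, -1, -1, -1, -1, -1, -1, -1, -1, -1, -1, -1, -1, -1]
0.85 [210, 197, 199, 190, 192, 201, 190, 172, 172, 185, 203, 182, 182, 200, 200, 187, 182, 39, 14, -1]
0.80 [287, 198, 200, 187, 247, 204, 186, 174, 195, 222, 221, 211, 187, 206, 210, 207, 184, 38, 12, -1]
0.75 [360, 173, 173, 174, 193, 186, 176, 175, 171, 171, 186, 171, 185, 184, 183, 196, 185, 105, 21, -1]
0.70 [437, 5, 20, 22, 13, 169, 170, 169, 171, 171, 171, 168, 51, 43, 5, 5, 5, 5, 4, -1]
0.65 [499, 19, 21, 20, 12, 12, 40, 56, 57, 53, 4, 48, 52, 24, 25, 27, 5, 5, 4, -1]
0.60 [540, 21, 10, 20, 4, 5, 49, 57, 116, 45, 5, 6, 5, 4, 26, 27, 5, 5, 4, -1]
0.55 [534, 19, 18, 19, 4, 29, 31, 33, 32, 4, 4, 30, 192, 192, -1, 25, 15, 17, 3, -1]
0.50 [527, 18, 17, 16, 5, 60, 61, 61, 33, 42, 41, 30, 203, 194, -1, 13, 17, 16, 1, -1]
0.45 [522, 17, 9, 16, 5, 62, 58, 31, 32, 6, 6, 180, 388, 212, 299, 3, 17, 15, -1, -1]
0.40 [516, 18, 18, 18, 5, 6, 6, 5, 63, 64, 5, 52, 214, 214, 26, 1
[... 243 characters left out ...]
8, 92, 87, -356, -840, -840, -854, -844, -836]
0.20 [487, -841, -837, -836, -839, -838, -48, -48, -1, -840, -837, -840, -839, -57, -834, -839, -838, -839, -836, -838]
0.15 [408, -834, -838, -838, -752, 3, 4, 4, 4, 4, 6, 4, -747, -833, -839, -835, -835, -836, -831, -841]
(np.int64(258), array([0.485, 0.128, 0.057]), array([0.466, 0.108, 0.047]), array([0.504, 0.147, 0.062]))
(np.int64(271), array([0.499, 0.049, 0.056]), array([0.48 , 0.03 , 0.045]), array([0.518, 0.069, 0.061]))
(np.int64(104), array([0.603, 0.003, 0.108]), array([ 0.596, -0.006,  0.087]), array([0.613, 0.011, 0.117]))
(np.int64(481), array([0.601, 0.004, 0.054]), array([ 0.576, -0.025,  0.045]), array([0.635, 0.03 , 0.056]))
```

Request:
jog_arm --moves '[[1,[0,-38,-15],[0,0,0]],[1,[0,-38,-15],[0,0,0]],[1,[0,-38,-15],[0,0,0]],[1,[0,-38,-15],[0,0,0]],[1,[0,-38,-15],[0,0,0]]]'

```text
time: 1.52
tool_pos: [0.1028, -0.4208, 0.298]
orientation: [-0.0, 0.993, 0.12, -0.0]
contact_force: [0.6, -1.0, 1.3]
width: 0.0879
finger_force: 0.0
```

```bash
python3 - <<'E'
from h import *
np.set_printoptions(precision=3,suppress=True,linewidth=150)
s=snap('side','side1.png')
for u,v in [(80,270),(95,310),(110,350),(15,320),(30,310),(40,370),(60,400),(100,400),(120,360)]: print(u,v,at(s,u,v))
h,w=s['depth'].shape;F=h/2/np.tan(np.radians(s['fovy'])/2)
V,U=np.mgrid[:h,:w];d=s['depth'];C=np.stack([(U-s['cx'])/F*d,(V-s['cy'])/F*d,d],-1)
X=(C-s['t'])@s['R'];P=X[(d>0)&(X[...,2]>.15)&(X[...,1]<-.05)&(X[...,0]>.3)&(X[...,0]<.68)]
for z in np.arange(.15,.6,.05):
    Q=P[(P[:,2]>=z)&(P[:,2]<z+.05)]
    if len(Q): print('z%.2f'%z,len(Q),Q.min(0),Q.max(0))
print(arm.sense()['tool_pos'],arm.sense()['joint_pos'],arm.sense()['time'])
E
```

```text
80 270 [ 0.44  -0.218  0.38 ]
95 310 [ 0.444 -0.225  0.327]
110 350 [ 0.441 -0.228  0.252]
15 320 [ 0.463 -0.295  0.432]
30 310 [ 0.464 -0.283  0.428]
40 370 [ 0.453 -0.298  0.353]
60 400 [ 0.448 -0.298  0.289]
100 400 [ 0.364 -0.227  0.047]
120 360 [ 0.445 -0.225  0.228]
z0.15 3735 [ 0.403 -0.272  0.15 ] [ 0.544 -0.168  0.2  ]
z0.20 2947 [ 0.402 -0.298  0.2  ] [ 0.475 -0.187  0.25 ]
z0.25 1213 [ 0.43  -0.299  0.25 ] [ 0.456 -0.208  0.3  ]
z0.30 1576 [ 0.427 -0.299  0.3  ] [ 0.458 -0.207  0.35 ]
z0.35 1542 [ 0.425 -0.3    0.35 ] [ 0.458 -0.207  0.394]
z0.40 2059 [ 0.437 -0.311  0.402] [ 0.47  -0.271  0.438]
[ 0.102 -0.416  0.301] [ 1.259  0.004 -0.041  1.922  0.     1.215 -0.113] 1.5667
```

Request:
jog_arm --moves '[[1,[37,-9,-7],[0,0,-0.096]],[1,[37,-9,-7],[0,0,-0.096]],[1,[37,-9,-7],[0,0,-0.096]],[1,[37,-9,-7],[0,0,-0.096]],[1,[37,-9,-7],[0,0,-0.096]]]'

```text
time: 1.98
tool_pos: [0.2525, -0.3042, 0.3332]
orientation: [0.0, 0.935, 0.354, 0.0]
contact_force: [0.6, -0.0, -0.3]
width: 0.0875
finger_force: 0.0
```

Request:
jog_arm --moves '[[1,[37,-1.8,0],[0,0,-0.096]],[1,[37,-1.8,0],[0,0,-0.096]],[1,[37,-1.8,0],[0,0,-0.096]],[1,[37,-1.8,0],[0,0,-0.096]],[1,[37,-1.8,0],[0,0,-0.096]]]'

```text
time: 2.4
tool_pos: [0.3573, -0.1534, 0.3329]
orientation: [0.0, 0.824, 0.567, 0.0]
contact_force: [1.3, -0.3, -0.5]
width: 0.088
finger_force: 0.0
```

Request:
jog_arm --moves '[[1,[37,-1.8,0],[0,0,-0.096]],[1,[37,-1.8,0],[0,0,-0.096]],[1,[37,-1.8,0],[0,0,-0.096]],[1,[37,-1.8,0],[0,0,-0.096]],[1,[37,-1.8,0],[0,0,-0.096]]]'

```text
time: 2.82
tool_pos: [0.3803, 0.0289, 0.3328]
orientation: [0.0, 0.666, 0.746, 0.0]
contact_force: [0.2, 0.4, 0.1]
width: 0.0879
finger_force: 0.0
```

```bash
python3 - <<'E'
from h import *
np.set_printoptions(precision=4,suppress=True,linewidth=150)
s=snap('wrist','w1.png');np.savez('w1.npz',**s)
print('cam',-s['R'].T@s['t'],s['R'],s['fovy'])
for t,z in dict(gauge_grip=.091,stand=0,nest_1=.023,collar_1=.023,gauge=.006).items():
    for r in arm.pinpoint('wrist',t)[:3]:
        v,u=r['position'];print(t,round(r['p'],2),int(u),int(v),onz(s,u,v,z))
print(arm.sense()['tool_pos'],arm.sense()['joint_pos'],arm.sense()['time'])
plan((.604,.002,.16),8)
E
```

```text
cam [0.3714 0.0974 0.4954] [[ 0.9935  0.1135  0.0013]
 [ 0.1095 -0.9612  0.2532]
 [ 0.03   -0.2514 -0.9674]] 60.340252757377435
gauge_grip 0.91 463 214 [0.6018 0.0014 0.091 ]
stand 0.94 350 230 [ 0.4965 -0.0618  0.    ]
stand 0.58 432 195 [0.6032 0.0026 0.    ]
nest_1 0.87 369 159 [0.4993 0.0451 0.023 ]
nest_1 0.56 370 92 [0.4861 0.1285 0.023 ]
collar_1 0.84 366 92 [0.4812 0.1278 0.023 ]
collar_1 0.64 449 143 [0.5992 0.0772 0.023 ]
collar_1 0.58 367 155 [0.496  0.0503 0.023 ]
[0.3802 0.0259 0.3326] [ 0.609  -0.0872 -0.7251  1.9164 -0.0597  1.2911  0.009 ] 3.1167
([np.float64(-5.9), np.float64(27.5), np.float64(21.6)], [np.float64(0.0), np.float64(0.0001), np.float64(-0.0041)])
([np.float64(-6.1), np.float64(27.5), np.float64(21.6)], [np.float64(0.0), np.float64(0.0001), np.float64(-0.0041)])
([np.float64(-6.2), np.float64(27.4), np.float64(21.6)], [np.float64(0.0), np.float64(0.0001), np.float64(-0.0041)])
([np.float64(-6.3), np.float64(27.4), np.float64(21.6)], [np.float64(0.0), np.float64(0.0001), np.float64(-0.0041)])
([np.float64(-6.4), np.float64(27.4), np.float64(21.6)], [np.float64(0.0), np.float64(0.0001), np.float64(-0.0041)])
([np.float64(-6.5), np.float64(27.4), np.float64(21.6)], [np.float64(0.0), np.float64(0.0001), np.float64(-0.0041)])
([np.float64(-6.6), np.float64(27.3), np.float64(21.6)], [np.float64(0.0), np.float64(0.0001), np.float64(-0.0041)])
([np.float64(-6.7), np.float64(27.3), np.float64(21.6)], [np.float64(0.0), np.float64(0.0001), np.float64(-0.0041)])
```

View pics/w1.png

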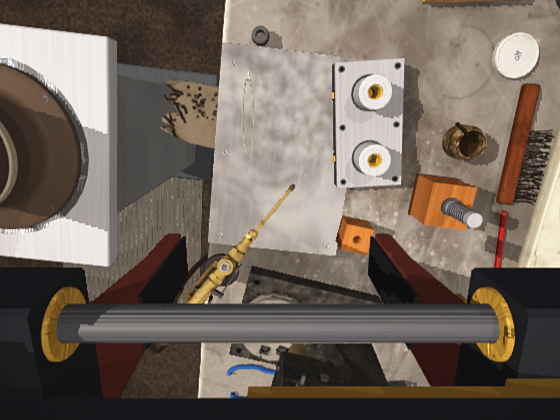

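Wrist picture: collars at px (375,92) and (373,160), gauge handle end at (475,215), jar at (465,140), black cap at (262,35). Next I check where the shelf's edge is.

```bash
cat >> h.py <<'E'
def cloud(s):
    h,w=s['depth'].shape;F=h/2/np.tan(np.radians(s['fovy'])/2)
    V,U=np.mgrid[:h,:w];d=s['depth'];C=np.stack([(U-s['cx'])/F*d,(V-s['cy'])/F*d,d],-1)
    return (C-s['t'])@s['R'],d>0
E
python3 - <<'E'
from h import *
np.set_printoptions(precision=4,suppress=True,linewidth=150)
for f in('top.npz','w1.npz'):
    s=dict(np.load(f));X,ok=cloud(s)
    m=ok&(X[...,2]>.13)&(X[...,2]<.25)&(abs(X[...,1])<.13)&(X[...,0]>.55)
    print(f,np.percentile(X[...,0][m],[0,1,3,10]) if m.any() else None)
    def cen(x,y,z0,z1,r):
        m=ok&(np.hypot(X[...,0]-x,X[...,1]-y)<r)&(X[...,2]>z0)&(X[...,2]<z1);P=X[m]
        return P.mean(0),(P.min(0)+P.max(0))/2, P.max(0)-P.min(0)
    for a in [(.485,.126,.053,.066,.03),(.497,.047,.053,.066,.03),(.603,.003,.108,.13,.03),(.603,.003,.065,.1,.03)]: print(*cen(*a))
E
```

```text
top.npz [0.7149 0.717  0.719  0.728 ]
[0.4853 0.1278 0.0571] [0.485  0.1278 0.0577] [0.0373 0.0391 0.0094]
[0.4994 0.0493 0.057 ] [0.4993 0.0495 0.0572] [0.0381 0.0391 0.0082]
[0.6046 0.0023 0.1138] [0.6045 0.0022 0.1135] [0.0164 0.0173 0.0068]
[0.5994 0.0054 0.0835] [0.6023 0.0028 0.0825] [0.0126 0.0166 0.034 ]
w1.npz None
[0.482  0.1284 0.057 ] [0.4825 0.1284 0.0564] [0.0394 0.039  0.0067]
[0.4957 0.0499 0.057 ] [0.4961 0.0496 0.0565] [0.0395 0.0383 0.0069]
[0.6004 0.0033 0.1138] [0.6018 0.0028 0.1122] [0.0181 0.0173 0.0082]
[0.5956 0.0052 0.0832] [0.5988 0.0034 0.0826] [0.0131 0.0177 0.0347]
```

Request:
jog_arm --moves '[[1,[-5.9,27.3,21.6],[0,0,-0.004]],[1,[-6,27.3,21.6],[0,0,-0.004]],[1,[-6.1,27.3,21.6],[0,0,-0.004]],[1,[-6.2,27.3,21.6],[0,0,-0.004]],[1,[-6.3,27.3,21.6],[0,0,-0.004]]]'

```text
time: 3.53
tool_pos: [0.5207, 0.0103, 0.2229]
orientation: [-0.0, 0.662, 0.75, -0.0]
contact_force: [1.5, -0.6, 0.9]
width: 0.0879
finger_force: 0.0
```

Request:
jog_arm --moves '[[1,[-6.4,27.3,21.6],[0,0,-0.004]],[1,[-6.5,27.2,21.6],[0,0,-0.004]],[1,[-6.6,27.2,21.6],[0,0,-0.004]],[1,[0,0,0],[0,0,0]],[1,[0,0,0],[0,0,0]]]'

```text
time: 3.95
tool_pos: [0.6024, 0.0023, 0.1568]
orientation: [-0.002, 0.657, 0.754, -0.001]
contact_force: [-0.2, 0.6, 0.3]
width: 0.0873
finger_force: 0.0
```

```bash
python3 - <<'E'
from h import *
np.set_printoptions(precision=4,suppress=True,linewidth=150)
s=snap('wrist','w2.png');X,ok=cloud(s)
st=arm.sense();print(st['tool_pos'],st['orientation'],st['joint_pos'],st['time'])
for z0,z1 in((.108,.13),(.065,.1)):
    m=ok&(np.hypot(X[...,0]-.603,X[...,1]-.003)<.03)&(X[...,2]>z0)&(X[...,2]<z1);P=X[m];
    if len(P): print(len(P),P.mean(0),(P.min(0)+P.max(0))/2,P.max(0)-P.min(0))
for r in arm.pinpoint('wrist','gauge_grip')[:2]:
    v,u=r['position'];print(r['p'],u,v,onz(s,u,v,.091))
plan((.6025,.0026,.072),8,n=4)
E
```

```text
[0.6023 0.003  0.1587] [-0.0011  0.6563  0.7545 -0.0007] [ 0.3976  0.525  -0.6738  1.6887  0.3656  1.0601 -0.2539] 4.0
703 [0.6018 0.0035 0.114 ] [0.602  0.0029 0.1123] [0.0178 0.0172 0.0085]
316 [0.6009 0.0095 0.0842] [0.6016 0.0073 0.083 ] [0.0177 0.0094 0.0339]
0.65 278.1 218.8 [0.602 0.    0.091]
([np.float64(-0.2), np.float64(0.0), np.float64(22.0)], [np.float64(-0.0001), np.float64(0.0), np.float64(0.0)])
([np.float64(-0.2), np.float64(0.0), np.float64(22.0)], [np.float64(-0.0001), np.float64(0.0), np.float64(0.0)])
([np.float64(-0.2), np.float64(0.0), np.float64(22.0)], [np.float64(-0.0001), np.float64(0.0), np.float64(0.0)])
([np.float64(-0.2), np.float64(0.0), np.float64(22.0)], [np.float64(-0.0001), np.float64(0.0), np.float64(0.0)])
```

Request:
jog_arm --moves '[[1,[0,0,22],[0,0,0]],[0.6,[0,0,22],[0,0,0]],[0.4,[0,0,22],[0,0,0]],[0.3,[0,0,20],[0,0,0]],[0.3,[0,0,0],[0,0,0]]]' --squeeze 35

```text
time: 4.47
tool_pos: [0.6006, 0.003, 0.0723]
orientation: [-0.001, 0.656, 0.755, -0.001]
contact_force: [-0.7, 0.2, -0.3]
width: 0.0646
finger_force: 0.0
```

Request:
jog_arm --moves '[[0.1,[0,0,0],[0,0,0]],[0,[0,0,0],[0,0,0]],[0,[0,0,0],[0,0,0]],[0,[0,0,0],[0,0,0]],[0,[0,0,0],[0,0,0]]]' --squeeze 35

```text
time: 4.88
tool_pos: [0.6034, 0.0041, 0.075]
orientation: [0.001, 0.656, 0.755, 0.0]
contact_force: [1.2, 0.6, -0.4]
width: 0.0311
finger_force: 0.0
```

```bash
python3 - <<'E'
from h import *
np.set_printoptions(precision=4,suppress=True,linewidth=150)
st=arm.sense();print(st['tool_pos'],st['orientation'],st['joint_pos'],st['contact_force'],st['width'],st['finger_force'],st['time'])
E
```

```text
[0.6034 0.0041 0.075 ] [0.0008 0.6556 0.7551 0.0005] [ 0.3586  0.6186 -0.6252  1.7597  0.4461  0.9071 -0.3181] [ 1.1631  0.5972 -0.4339] 0.031096581018728107 0.0 4.8833
```

Request:
jog_arm --moves '[[0,[0,0,0],[0,0,0]],[0,[0,0,0],[0,0,0]],[0,[0,0,0],[0,0,0]],[0,[0,0,0],[0,0,0]],[0,[0,0,0],[0,0,0]]]' --squeeze 35

```text
time: 5.3
tool_pos: [0.603, 0.0042, 0.0741]
orientation: [0.0, 0.656, 0.755, 0.0]
contact_force: [-1.2, -0.1, 4.3]
width: 0.0172
finger_force: 35.0
```

Request:
jog_arm --moves '[[0,[0,0,-5],[0,0,0]],[0,[0,0,-15],[0,0,0]],[0,[0,0,-20],[0,0,0]],[0,[0,0,-20],[0,0,0]],[0,[0,0,-12],[0,0,0]]]'

```text
time: 5.72
tool_pos: [0.6033, 0.0045, 0.1477]
orientation: [0.0, 0.655, 0.755, 0.001]
contact_force: [0.2, -0.1, -0.2]
width: 0.0174
finger_force: 35.0
```

```bash
python3 - <<'E'
from h import *
np.set_printoptions(precision=4,suppress=True,linewidth=150)
s=snap('side','s2.png');X,ok=cloud(s)
st=arm.sense();p=st['tool_pos'];print(p,st['orientation'],st['contact_force'],st['width'],st['finger_force'],st['time'])
s=snap('wrist','w3.png');np.savez('w3.npz',**s);Xw,okw=cloud(s)
for n,(X,ok) in dict(side=(X,ok),w=(Xw,okw)).items():
  for z0,z1 in((.07,.12),(.13,.15),(.16,.2)):
    m=ok&(np.hypot(X[...,0]-p[0],X[...,1]-p[1])<.018)&(X[...,2]>z0)&(X[...,2]<z1);P=X[m];
    if len(P): print(n,z0,len(P),P.mean(0),P.min(0),P.max(0))
for c in ((.484,.128),(.497,.0495)):
    m=okw&(np.hypot(Xw[...,0]-c[0],Xw[...,1]-c[1])<.03)&(Xw[...,2]>.053)&(Xw[...,2]<.066);P=Xw[m];print(len(P))
    if len(P):print(P.mean(0),(P.min(0)+P.max(0))/2, P.max(0)-P.min(0))
for r in arm.pinpoint('side','gauge'): print(r)
plan((p[0]-.1050,p[1]+.0470,p[2]),8,n=4)
E
```

```text
[0.6044 0.0046 0.1495] [0.0015 0.6555 0.7552 0.0014] [ 2.2756 -0.2327  0.8363] 0.01758443518427837 34.99662458896637 5.7667
side 0.07 105 [ 0.6042 -0.0037  0.1006] [ 0.5975 -0.0065  0.0824] [0.6092 0.0015 0.1193]
side 0.13 157 [ 0.6048 -0.0061  0.1379] [ 0.5919 -0.0122  0.1302] [0.6178 0.0028 0.15  ]
side 0.16 381 [ 0.6052 -0.0044  0.1798] [ 0.5934 -0.01    0.1603] [0.6214 0.0097 0.1996]
w 0.07 210 [0.6031 0.0078 0.0996] [0.5978 0.0033 0.0863] [0.6093 0.0093 0.1136]
w 0.13 684 [0.6027 0.0106 0.1386] [0.5904 0.0023 0.1305] [0.6134 0.0151 0.1499]
w 0.16 3519 [0.6033 0.011  0.182 ] [0.5889 0.001  0.16  ] [0.6167 0.0186 0.2   ]
1204
[0.4853 0.117  0.0569] [0.4838 0.1178 0.0563] [0.0379 0.0193 0.0066]
2320
[0.497  0.0498 0.0569] [0.4966 0.0494 0.0562] [0.0398 0.0396 0.0064]
{'position': [314.3, 324.5], 'p': 0.87}
([np.float64(15.4), np.float64(-24.0), np.float64(-0.8)], [np.float64(0.0003), np.float64(0.0001), np.float64(0.0003)])
([np.float64(15.4), np.float64(-24.0), np.float64(-0.8)], [np.float64(0.0003), np.float64(0.0001), np.float64(0.0003)])
([np.float64(15.4), np.float64(-24.0), np.float64(-0.8)], [np.float64(0.0003), np.float64(0.0001), np.float64(0.0003)])
([np.float64(15.4), np.float64(-24.0), np.float64(-0.8)], [np.float64(0.0003), np.float64(0.0001), np.float64(0.0003)])
```

View pics/s2.png

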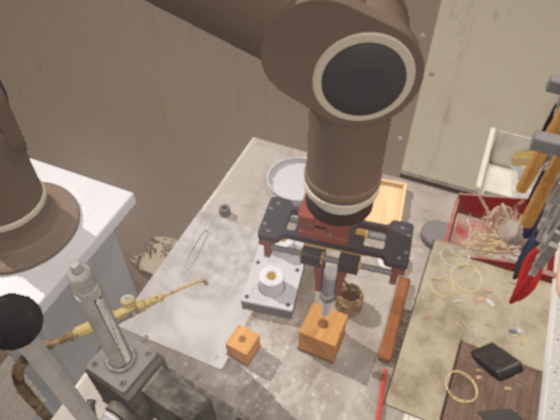

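The side view shows the gauge held upright at px (325,295), clear of the stand, with the jar untouched. Collar 2 is next.

Request:
jog_arm --moves '[[0,[15.2,-24.6,0],[0,0,0]],[0,[15.2,-24.6,0],[0,0,0]],[0,[15.3,-24.6,0],[0,0,0]],[0,[15.3,-24.7,0],[0,0,0]],[0,[0,0,0],[0,0,0]]]'

```text
time: 6.28
tool_pos: [0.4911, 0.0528, 0.1443]
orientation: [-0.002, 0.654, 0.757, -0.002]
contact_force: [0.8, 0.2, -1.0]
width: 0.0175
finger_force: 35.0
```

Request:
jog_arm --moves '[[0,[0,0,10],[0,0,0]],[0,[0,0,8],[0,0,0]],[0,[0,0,4],[0,0,0]],[0,[0,0,0],[0,0,0]],[0,[0,0,0],[0,0,0]]]'

```text
time: 6.7
tool_pos: [0.4969, 0.0505, 0.1229]
orientation: [-0.001, 0.656, 0.755, -0.0]
contact_force: [-0.6, -0.3, -1.1]
width: 0.017
finger_force: 35.0
```

```bash
python3 - <<'E'
from h import *
np.set_printoptions(precision=4,suppress=True,linewidth=150)
st=arm.sense();p=st['tool_pos'];print(p,st['orientation'],st['contact_force'],st['width'],st['time'])
s=snap('wrist');X,ok=cloud(s)
im=cv2.cvtColor(s['frame'],cv2.COLOR_RGB2BGR)
u,v=map(int,proj(s,(p[0],p[1],.057)));print(u,v)
c=im[max(0,v-70):v+70,max(0,u-90):u+90];a=cv2.resize(c,None,fx=3,fy=3)
t=snap('side');u,v=map(int,proj(t,(p[0],p[1],.057)))
b=cv2.resize(cv2.cvtColor(t['frame'],cv2.COLOR_RGB2BGR)[v-70:v+70,u-45:u+45],None,fx=3,fy=3)
cv2.imwrite('pics/c1.png',np.hstack([a,b])[:600,:800])
m=ok&(np.hypot(X[...,0]-.497,X[...,1]-.0495)<.03)&(X[...,2]>.053)&(X[...,2]<.059);P=X[m];print(len(P),P.min(0),P.max(0))
m=ok&(np.hypot(X[...,0]-p[0],X[...,1]-p[1])<.018)&(X[...,2]>.068)&(X[...,2]<.1);P=X[m];print(len(P),P.mean(0),P.min(0),P.max(0))
E
```

```text
[0.4969 0.0505 0.1229] [-0.0008  0.6558  0.755  -0.0003] [-0.5915 -0.2857 -1.0981] 0.017030891751252893 6.7
278 215
1712 [0.4765 0.035  0.053 ] [0.5161 0.0692 0.059 ]
152 [0.4954 0.0538 0.0766] [0.4901 0.0496 0.0681] [0.5012 0.0551 0.0867]
```

View pics/c1.png

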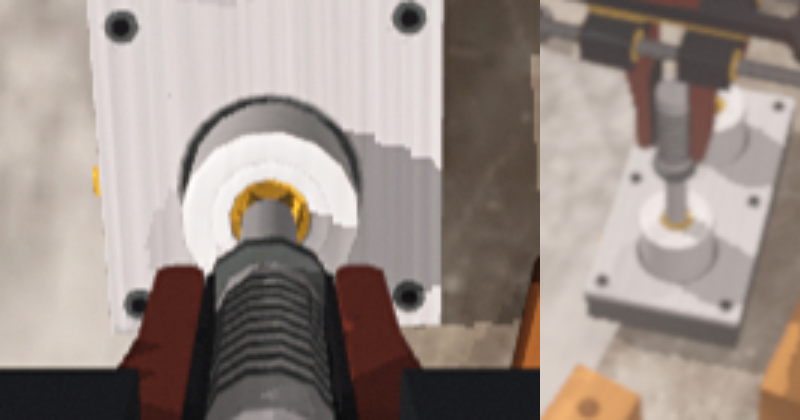

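The nose is centred over collar 2's bush in both views, so I'm lowering it.

Request:
jog_arm --moves '[[0,[0,0,4],[0,0,0]],[0,[0,0,4],[0,0,0]],[0,[0,0,3],[0,0,0]],[0,[0,0,0],[0,0,0]],[0,[0,0,0],[0,0,0]]]'

```text
time: 7.22
tool_pos: [0.4966, 0.0507, 0.1126]
orientation: [-0.0, 0.655, 0.755, -0.0]
contact_force: [0.0, 0.3, -1.8]
width: 0.0174
finger_force: 35.0
```

Request:
jog_arm --moves '[[0,[0,0,2],[0,0,0]],[0,[0,0,2],[0,0,0]],[0,[0,0,1.5],[0,0,0]],[0,[0,0,1.5],[0,0,0]],[0,[0,0,0],[0,0,0]]]'

```text
time: 7.63
tool_pos: [0.4977, 0.0511, 0.1076]
orientation: [0.001, 0.655, 0.755, 0.0]
contact_force: [-4.0, -0.9, 16.7]
width: 0.0173
finger_force: 35.0
```

Collar 2 stops the nose at tip height about 42 mm, which is where an undersize bore would. I'm lifting out and trying collar 1.

Request:
jog_arm --moves '[[0,[0,0,-5],[0,0,0]],[0,[0,0,-10],[0,0,0]],[0,[0,0,-15],[0,0,0]],[0,[0,0,-8],[0,0,0]],[0,[0,0,0],[0,0,0]]]'

```text
time: 8.05
tool_pos: [0.4978, 0.0509, 0.1456]
orientation: [0.001, 0.656, 0.755, 0.001]
contact_force: [0.0, 0.7, -1.7]
width: 0.0176
finger_force: 35.0
```

Request:
jog_arm --moves '[[0,[20,-0.7,0],[0,0,0]],[0,[30,-1,0],[0,0,0]],[0,[20,-0.7,0],[0,0,0]],[0,[9.8,-0.4,0],[0,0,0]],[0,[0,0,0],[0,0,0]]]'

```text
time: 8.47
tool_pos: [0.482, 0.1316, 0.1436]
orientation: [-0.0, 0.654, 0.756, 0.0]
contact_force: [1.0, 0.7, -3.2]
width: 0.0174
finger_force: 35.0
```

Request:
jog_arm --moves '[[0,[0,0,10],[0,0,0]],[0,[0,0,6],[0,0,0]],[0,[0,0,4],[0,0,0]],[0,[0,0,0],[0,0,0]],[0,[0,0,0],[0,0,0]]]'

```text
time: 8.88
tool_pos: [0.4833, 0.1288, 0.1263]
orientation: [0.001, 0.656, 0.755, 0.0]
contact_force: [-9.9, 0.0, 32.1]
width: 0.0175
finger_force: 35.1
```

```bash
python3 - <<'E'
from h import *
np.set_printoptions(precision=4,suppress=True,linewidth=150)
st=arm.sense();p=st['tool_pos'];print(p,st['orientation'],st['contact_force'],st['width'],st['time'])
s=snap('wrist');X,ok=cloud(s)
for q in((.483,.128),(.497,.0495)):
    m=ok&(np.hypot(X[...,0]-q[0],X[...,1]-q[1])<.03)&(X[...,2]>.053)&(X[...,2]<.059);P=X[m]
    if len(P): print(len(P),P.min(0),P.max(0))
m=ok&(np.hypot(X[...,0]-p[0],X[...,1]-p[1])<.018)&(X[...,2]>.068)&(X[...,2]<.1);P=X[m];print(len(P),P.mean(0),P.min(0),P.max(0))
E
```

```text
[0.4833 0.1288 0.1263] [0.0009 0.656  0.7547 0.    ] [-9.9368  0.0065 32.0761] 0.017457298630825752 8.8833
90 [0.4701 0.1326 0.053 ] [0.5013 0.1482 0.0588]
1563 [0.4826 0.136  0.0907] [0.4654 0.1239 0.0687] [0.5009 0.1468 0.1   ]
```

```bash
python3 - <<'E'
from h import *
s=snap('wrist');t=snap('side')
a=cv2.cvtColor(s['frame'],cv2.COLOR_RGB2BGR)[:400,140:440];b=cv2.cvtColor(t['frame'],cv2.COLOR_RGB2BGR)[180:380,190:390]
cv2.imwrite('pics/c2.png',np.hstack([a,cv2.resize(b,(400,400))]))
E
```

```text
(no output)
```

View pics/c2.png

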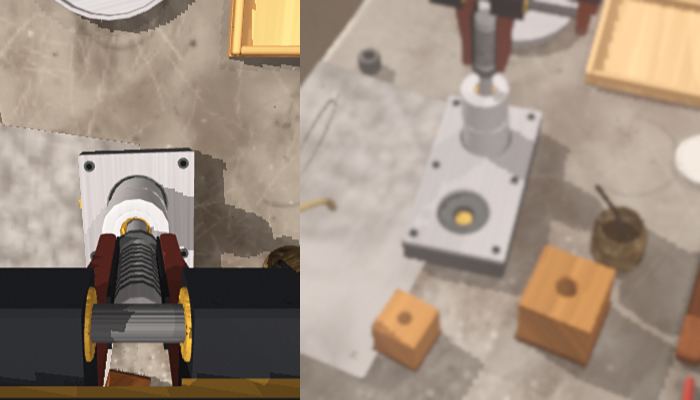

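Collar 2 came up with the gauge and now stands on collar 1. Nest 2 is empty, and its brass plunger shows at crop px (463,218). I'll measure how deep the gauge sits in it.

```bash
python3 - <<'E'
from h import *
np.set_printoptions(precision=4,suppress=True,linewidth=150)
p=arm.sense()['tool_pos'];print(arm.sense()['contact_force'],p)
for n in('side','wrist'):
    s=snap(n);X,ok=cloud(s)
    for z in np.arange(.03,.19,.006):
        m=ok&(np.hypot(X[...,0]-p[0],X[...,1]-p[1])<.026)&(X[...,2]>=z)&(X[...,2]<z+.006);P=X[m]
        if len(P): print(n,'%.3f'%z,len(P),P.min(0)[:2],P.max(0)[:2])
E
```

```text
[-10.8398   0.159   31.1552] [0.4833 0.1288 0.1263]
side 0.030 53 [0.4675 0.105 ] [0.5031 0.146 ]
side 0.036 52 [0.4682 0.1044] [0.5031 0.1286]
side 0.042 45 [0.4686 0.1041] [0.5032 0.1265]
side 0.048 49 [0.4685 0.1046] [0.5031 0.1266]
side 0.054 70 [0.466  0.1054] [0.5028 0.1345]
side 0.060 50 [0.4658 0.1056] [0.5015 0.1321]
side 0.066 52 [0.466  0.1054] [0.5015 0.131 ]
side 0.072 54 [0.4661 0.1053] [0.5017 0.1303]
side 0.078 59 [0.4659 0.1047] [0.5015 0.1302]
side 0.084 156 [0.4639 0.1058] [0.5018 0.1464]
side 0.090 161 [0.4639 0.1069] [0.5016 0.1415]
side 0.096 16 [0.4795 0.1188] [0.4883 0.1264]
side 0.102 17 [0.4792 0.1187] [0.4883 0.1265]
side 0.108 5 [0.4818 0.1181] [0.4883 0.1223]
side 0.114 15 [0.4733 0.1139] [0.4947 0.1227]
side 0.120 47 [0.4741 0.1136] [0.4977 0.1244]
side 0.126 52 [0.4675 0.1135] [0.5014 0.1358]
side 0.132 68 [0.4671 0.1113] [0.5018 0.14  ]
side 0.138 65 [0.4675 0.1132] [0.5021 0.1413]
side 0.144 65 [0.4677 0.1125] [0.5023 0.1389]
side 0.150 66 [0.4674 0.1126] [0.5023 0.1385]
side 0.156 65 [0.4663 0.1131] [0.5031 0.1384]
side 0.162 73 [0.4661 0.1127] [0.50
[... 735 characters left out ...]
[0.4764 0.1301] [0.4862 0.1344]
wrist 0.102 5 [0.4799 0.1337] [0.4815 0.1343]
wrist 0.114 23 [0.4733 0.1352] [0.4903 0.1399]
wrist 0.120 404 [0.4729 0.1295] [0.4911 0.1398]
wrist 0.126 317 [0.4636 0.1288] [0.4982 0.1429]
wrist 0.132 429 [0.4633 0.129 ] [0.4984 0.1429]
wrist 0.138 415 [0.4634 0.1289] [0.4983 0.143 ]
wrist 0.144 531 [0.4633 0.1282] [0.4985 0.1431]
wrist 0.150 565 [0.4633 0.1284] [0.4989 0.1432]
wrist 0.156 638 [0.4625 0.128 ] [0.4997 0.1431]
wrist 0.162 733 [0.462  0.1278] [0.4997 0.1433]
wrist 0.168 746 [0.4653 0.1274] [0.4965 0.1429]
wrist 0.174 723 [0.4659 0.1304] [0.4957 0.1428]
wrist 0.180 417 [0.4669 0.1163] [0.4948 0.1427]
wrist 0.186 200 [0.4681 0.1166] [0.4941 0.1426]
```

Request:
jog_arm --moves '[[0,[0,0,-5],[0,0,0]],[0,[0,0,-10],[0,0,0]],[0,[0,0,-10],[0,0,0]],[0,[0,0,-5],[0,0,0]],[0,[0,0,0],[0,0,0]]]'

```text
time: 9.55
tool_pos: [0.4837, 0.1289, 0.155]
orientation: [0.001, 0.656, 0.755, 0.001]
contact_force: [-0.2, -0.0, -3.0]
width: 0.0175
finger_force: 35.0
```

```bash
cat >> h.py <<'E'
def prof(names,p,zs=(.02,.2),dz=.004,r=.026,w=.018):
    for n in names:
        s=snap(n);X,ok=cloud(s)
        for z in np.arange(zs[0],zs[1],dz):
            m=ok&(np.hypot(X[...,0]-p[0],X[...,1]-p[1])<r)&(X[...,2]>=z)&(X[...,2]<z+dz);P=X[m]
            if len(P): print(n,'%.3f'%z,len(P),P.min(0)[:2],P.max(0)[:2])
E
python3 - <<'E'
from h import *
np.set_printoptions(precision=4,suppress=True,linewidth=150)
st=arm.sense();p=st['tool_pos'];print(p,st['contact_force'],st['orientation'],st['time'])
prof(['side','wrist'],p,(.03,.16),.006)
E
```

```text
[0.4837 0.1289 0.155 ] [-0.2193 -0.0063 -3.0263] [0.0007 0.6559 0.7548 0.0007] 9.55
side 0.030 54 [0.469  0.1053] [0.5053 0.1425]
side 0.036 54 [0.4675 0.1054] [0.5029 0.1343]
side 0.042 67 [0.468  0.1052] [0.5036 0.1336]
side 0.048 84 [0.4683 0.1054] [0.5032 0.1392]
side 0.054 209 [0.4647 0.1054] [0.5026 0.1405]
side 0.084 38 [0.4646 0.107 ] [0.5024 0.1332]
side 0.090 62 [0.465  0.1054] [0.5024 0.1339]
side 0.096 55 [0.4658 0.1058] [0.5027 0.1344]
side 0.102 61 [0.4655 0.106 ] [0.5021 0.134 ]
side 0.108 69 [0.4665 0.106 ] [0.502  0.1344]
side 0.114 278 [0.4626 0.1061] [0.5024 0.145 ]
side 0.120 31 [0.4678 0.1159] [0.4972 0.1415]
side 0.126 22 [0.4795 0.1194] [0.4895 0.1272]
side 0.132 20 [0.4791 0.1186] [0.4899 0.1262]
side 0.138 2 [0.4841 0.1189] [0.4879 0.1219]
side 0.144 28 [0.4738 0.114 ] [0.4954 0.1241]
side 0.150 50 [0.4698 0.1122] [0.499  0.1231]
side 0.156 67 [0.4673 0.1129] [0.5026 0.1374]
wrist 0.030 64 [0.4589 0.1234] [0.5077 0.1513]
wrist 0.036 58 [0.4629 0.1314] [0.498 0.148]
wrist 0.042 65 [0.4626 0.1304] [0.4978 0.1481]
wrist 0.048 71 [0.463  0.1317] [0.5017 0.1479]
wrist 0.054 338 [0.4632 0.1316] [0.5013 0.1479]
wrist 0.084 58 [0.4632 0.1369] [0.4978 0.1493]
wrist 0.090 113 [0.4629 0.1367] [0.4993 0.1493]
wrist 0.096 125 [0.4628 0.1362] [0.4994 0.149 ]
wrist 0.102 142 [0.4627 0.1247] [0.4989 0.1491]
wrist 0.108 190 [0.4627 0.1248] [0.4991 0.1489]
wrist 0.114 1820 [0.4612 0.1237] [0.5002 0.1486]
wrist 0.120 98 [0.4682 0.1289] [0.4978 0.1457]
wrist 0.126 33 [0.4779 0.1321] [0.4862 0.1345]
wrist 0.144 115 [0.4729 0.1311] [0.491  0.1396]
wrist 0.150 406 [0.4648 0.1284] [0.4971 0.1424]
wrist 0.156 360 [0.4634 0.1288] [0.4984 0.1432]
```

Request:
jog_arm --moves '[[0,[-20,0.5,0],[0,0,0]],[0,[-30,0.5,0],[0,0,0]],[0,[-20,0.5,0],[0,0,0]],[0,[-10.6,0.3,0],[0,0,0]],[0,[0,0,0],[0,0,0]]]'

```text
time: 10.07
tool_pos: [0.496, 0.0471, 0.1532]
orientation: [-0.0, 0.657, 0.754, -0.001]
contact_force: [0.2, 0.7, -3.3]
width: 0.0176
finger_force: 35.0
```

Request:
jog_arm --moves '[[0,[0,0,15],[0,0,0]],[0,[0,0,15],[0,0,0]],[0,[0,0,12],[0,0,0]],[0,[0,0,8],[0,0,0]],[0,[0,0,0],[0,0,0]]]'

```text
time: 10.48
tool_pos: [0.4946, 0.0506, 0.1022]
orientation: [-0.001, 0.655, 0.756, -0.001]
contact_force: [-0.4, 0.1, -3.1]
width: 0.0176
finger_force: 35.0
```

```bash
python3 - <<'E'
from h import *
np.set_printoptions(precision=4,suppress=True,linewidth=150)
st=arm.sense();p=st['tool_pos'];print(p,st['contact_force'],st['orientation'],st['time'])
prof(['side','wrist'],p,(.024,.104),.006)
s=snap('wrist');t=snap('side')
a=cv2.cvtColor(s['frame'],cv2.COLOR_RGB2BGR)[:400,140:440];b=cv2.cvtColor(t['frame'],cv2.COLOR_RGB2BGR)[210:350,200:340]
cv2.imwrite('pics/c3.png',np.hstack([a,cv2.resize(b,(400,400))]))
E
```

```text
[0.4946 0.0506 0.1022] [-0.3587  0.0714 -3.0924] [-0.0013  0.655   0.7556 -0.0008] 10.4833
side 0.024 107 [0.4695 0.025 ] [0.5206 0.0748]
side 0.030 32 [0.4702 0.0278] [0.5131 0.0683]
side 0.036 46 [0.4779 0.0269] [0.5131 0.0548]
side 0.042 46 [0.4786 0.0271] [0.5127 0.0488]
side 0.048 56 [0.4746 0.0263] [0.5132 0.0488]
side 0.054 56 [0.4758 0.0263] [0.5125 0.0542]
side 0.060 229 [0.4737 0.0262] [0.5127 0.0648]
side 0.066 115 [0.4749 0.0277] [0.512  0.0616]
side 0.072 13 [0.4914 0.0416] [0.4995 0.0472]
side 0.078 17 [0.4911 0.0407] [0.5004 0.0475]
side 0.090 17 [0.4869 0.0356] [0.5048 0.0434]
side 0.096 48 [0.4798 0.0349] [0.5044 0.0445]
side 0.102 49 [0.4781 0.0347] [0.513  0.0621]
wrist 0.024 955 [0.4687 0.0397] [0.5205 0.0765]
wrist 0.030 24 [0.4715 0.0465] [0.5187 0.0748]
wrist 0.036 111 [0.4746 0.0572] [0.5112 0.0697]
wrist 0.042 123 [0.4745 0.0567] [0.5108 0.0697]
wrist 0.048 130 [0.4744 0.0568] [0.5109 0.0696]
wrist 0.054 171 [0.4744 0.046 ] [0.5108 0.0694]
wrist 0.060 346 [0.473  0.0457] [0.5121 0.0691]
wrist 0.066 1481 [0.4732 0.0456] [0.5121 0.0691]
wrist 0.072 57 [0.4887 0.0526] [0.4987 0.0562]
wrist 0.078 11 [0.4907 0.0547] [0.4944 0.056 ]
wrist 0.090 10 [0.4852 0.0567] [0.5021 0.0613]
wrist 0.096 401 [0.4848 0.0504] [0.5031 0.0616]
wrist 0.102 282 [0.4755 0.0509] [0.5099 0.0647]
```

View pics/c3.png

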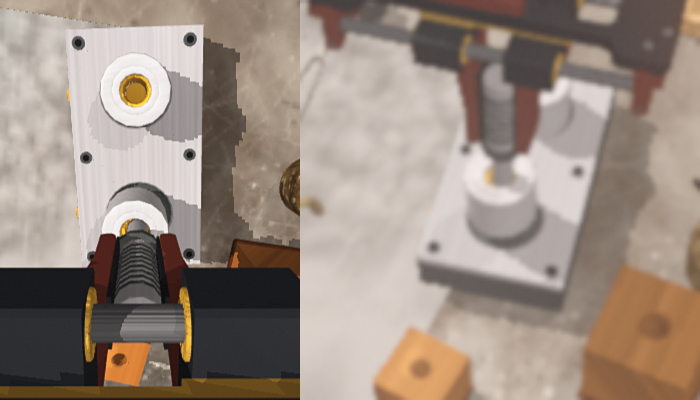

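Wrist crop: collar 1 is seated at px (135,90). Collar 2 hangs on the pin above nest 2, about 3 mm short in x. I'll correct that and lower it.

Request:
jog_arm --moves '[[0,[0,3.3,0],[0,0,0]],[0,[0,0,0],[0,0,0]],[0,[0,0,3],[0,0,0]],[0,[0,0,2.5],[0,0,0]],[0,[0,0,0],[0,0,0]]]'

```text
time: 11.1
tool_pos: [0.4988, 0.05, 0.0978]
orientation: [-0.0, 0.656, 0.755, -0.0]
contact_force: [-0.8, -0.5, -3.4]
width: 0.0174
finger_force: 35.0
```

Request:
jog_arm --moves '[[0,[0,0,2],[0,0,0]],[0,[0,0,2],[0,0,0]],[0,[0,0,1],[0,0,0]],[0,[0,0,0],[0,0,0]],[0,[0,0,0],[0,0,0]]]'

```text
time: 11.52
tool_pos: [0.4991, 0.0502, 0.0933]
orientation: [-0.0, 0.656, 0.755, -0.0]
contact_force: [-0.5, -0.5, -2.6]
width: 0.0176
finger_force: 35.0
```

```bash
python3 - <<'E'
from h import *
np.set_printoptions(precision=4,suppress=True,linewidth=150)
st=arm.sense();p=st['tool_pos'];print(p,st['contact_force'],st['orientation'],st['time'])
prof(['side','wrist'],p,(.024,.1),.004)
E
```

```text
[0.4991 0.0502 0.0933] [-0.4722 -0.4842 -2.5723] [-0.0001  0.6555  0.7552 -0.0001] 11.5167
side 0.024 89 [0.4735 0.0249] [0.5239 0.0722]
side 0.028 75 [0.474  0.0267] [0.5248 0.0689]
side 0.032 35 [0.4793 0.0262] [0.5168 0.0469]
side 0.036 37 [0.4798 0.0267] [0.5176 0.0503]
side 0.040 29 [0.4842 0.0272] [0.518  0.0511]
side 0.044 39 [0.4806 0.0265] [0.5175 0.0493]
side 0.048 39 [0.4812 0.0264] [0.5175 0.0516]
side 0.052 131 [0.4798 0.0265] [0.5175 0.0633]
side 0.056 185 [0.479  0.0263] [0.5171 0.0617]
side 0.060 8 [0.4941 0.0421] [0.5047 0.0549]
side 0.064 14 [0.4938 0.0412] [0.5047 0.0475]
side 0.068 13 [0.497  0.0402] [0.5049 0.0479]
side 0.072 6 [0.497  0.0412] [0.5039 0.0449]
side 0.080 1 [0.5036 0.0382] [0.5036 0.0382]
side 0.084 21 [0.4893 0.0344] [0.5097 0.0434]
side 0.088 34 [0.4907 0.0335] [0.5092 0.0434]
side 0.092 30 [0.4837 0.0343] [0.5164 0.0431]
side 0.096 38 [0.4834 0.0351] [0.5179 0.058 ]
side 0.100 44 [0.4828 0.0334] [0.518  0.0578]
wrist 0.024 369 [0.4733 0.0408] [0.5249 0.076 ]
wrist 0.028 719 [0.4731 0.0405] [0.525  0.0761]
wrist 0.032 76 [0.4791 0.0573] [0.5155 0.0694]
wrist 0.036 80 [0.4787 0.0566] [0.5146 0.0695]
wrist 0.040 81 [0.4786 0.0565] [0.515  0.0693]
wrist 0.044 110 [0.4789 0.0456] [0.5146 0.0695]
wrist 0.048 115 [0.4786 0.0461] [0.5151 0.0693]
wrist 0.052 276 [0.4775 0.0449] [0.5168 0.0692]
wrist 0.056 1522 [0.4777 0.0452] [0.5161 0.0691]
wrist 0.060 45 [0.4923 0.0502] [0.5034 0.0556]
wrist 0.064 33 [0.4931 0.0529] [0.5026 0.0556]
wrist 0.068 13 [0.4947 0.0544] [0.4989 0.0555]
wrist 0.084 62 [0.4887 0.0508] [0.506  0.0611]
wrist 0.088 346 [0.4887 0.0502] [0.5069 0.061 ]
wrist 0.092 165 [0.4802 0.0504] [0.5128 0.064 ]
wrist 0.096 245 [0.4792 0.0505] [0.5139 0.0643]
wrist 0.100 271 [0.4793 0.0504] [0.514  0.0643]
```

Request:
jog_arm --moves '[[0,[0,0,1.5],[0,0,0]],[0,[0,0,1],[0,0,0]],[0,[0,0,0],[0,0,0]],[0.4,[0,0,0],[0,0,0]],[0.4,[0,0,0],[0,0,0]]]'

```text
time: 12.03
tool_pos: [0.4997, 0.0504, 0.0914]
orientation: [0.001, 0.656, 0.755, 0.0]
contact_force: [0.6, 0.4, -0.3]
width: 0.0274
finger_force: 0.0
```

Request:
jog_arm --moves '[[0.4,[0,0,-4],[0,0,0]],[0.4,[0,0,-4],[0,0,0]],[0.4,[0,0,0],[0,0,0]],[0.4,[0,0,0],[0,0,0]],[0.4,[0,0,0],[0,0,0]]]'

```text
time: 12.45
tool_pos: [0.4992, 0.0501, 0.0989]
orientation: [0.0, 0.656, 0.755, 0.0]
contact_force: [-0.4, 1.7, -0.3]
width: 0.0352
finger_force: 0.0
```

```bash
python3 - <<'E'
from h import *
np.set_printoptions(precision=4,suppress=True,linewidth=150)
st=arm.sense();p=st['tool_pos'];print(p,st['contact_force'],st['width'],st['orientation'],st['time'])
prof(['side','wrist'],p,(.048,.16),.006,r=.022)
s=snap('wrist');t=snap('side')
a=cv2.cvtColor(s['frame'],cv2.COLOR_RGB2BGR)[:400,140:440];b=cv2.cvtColor(t['frame'],cv2.COLOR_RGB2BGR)[210:350,200:340]
cv2.imwrite('pics/c4.png',np.hstack([a,cv2.resize(b,(400,400))]))
E
```

```text
[0.4992 0.0501 0.0989] [-0.4122  1.7437 -0.3456] 0.035152966913762046 [0.0001 0.6556 0.7551 0.0001] 12.45
side 0.048 53 [0.4889 0.0287] [0.5181 0.0557]
side 0.054 273 [0.4788 0.0287] [0.5184 0.065 ]
side 0.060 12 [0.4954 0.0419] [0.506  0.0467]
side 0.066 17 [0.4958 0.0412] [0.5057 0.0502]
side 0.072 7 [0.4999 0.041 ] [0.5053 0.0456]
side 0.078 6 [0.4994 0.0363] [0.5106 0.0454]
side 0.084 68 [0.4884 0.0356] [0.512  0.0556]
side 0.090 25 [0.4903 0.0388] [0.5089 0.0514]
side 0.096 38 [0.48   0.0384] [0.5188 0.0537]
side 0.102 34 [0.4803 0.0355] [0.5088 0.0533]
side 0.108 41 [0.4803 0.0362] [0.5091 0.0538]
side 0.114 39 [0.4809 0.0376] [0.5191 0.0529]
side 0.120 44 [0.48  0.037] [0.5191 0.055 ]
side 0.126 45 [0.4798 0.0362] [0.51   0.0562]
side 0.132 45 [0.4804 0.0363] [0.5188 0.0547]
side 0.138 98 [0.4806 0.0353] [0.5188 0.0562]
side 0.144 34 [0.4808 0.0357] [0.5189 0.0539]
side 0.150 15 [0.48   0.0357] [0.519 0.047]
side 0.156 3 [0.4807 0.0365] [0.4831 0.0409]
wrist 0.048 221 [0.4778 0.0465] [0.5154 0.0695]
wrist 0.054 1870 [0.4775 0.0336] [0.5171 0.0695]
wrist 0.060 46 [0.4935 0.0527] [0.5027 0.0562]
wrist 0.066 8 [0.4961 0.0554] [0.5001 0.0562]
wrist 0.084 508 [0.4874 0.0431] [0.5106 0.0622]
wrist 0.090 141 [0.4882 0.0436] [0.5099 0.0619]
wrist 0.096 204 [0.4785 0.0396] [0.517  0.0643]
wrist 0.102 341 [0.4786 0.0383] [0.517  0.0646]
wrist 0.108 354 [0.4785 0.0386] [0.5171 0.0644]
wrist 0.114 372 [0.4786 0.0383] [0.5173 0.0646]
wrist 0.120 470 [0.4785 0.0383] [0.5171 0.0646]
wrist 0.126 485 [0.4786 0.0393] [0.5169 0.0645]
wrist 0.132 534 [0.4787 0.0424] [0.5164 0.0646]
wrist 0.138 879 [0.4784 0.046 ] [0.5163 0.0646]
wrist 0.144 586 [0.4785 0.0489] [0.5162 0.0648]
wrist 0.150 192 [0.4783 0.0382] [0.5187 0.0647]
wrist 0.156 220 [0.4781 0.0383] [0.5189 0.0647]
```

View pics/c4.png

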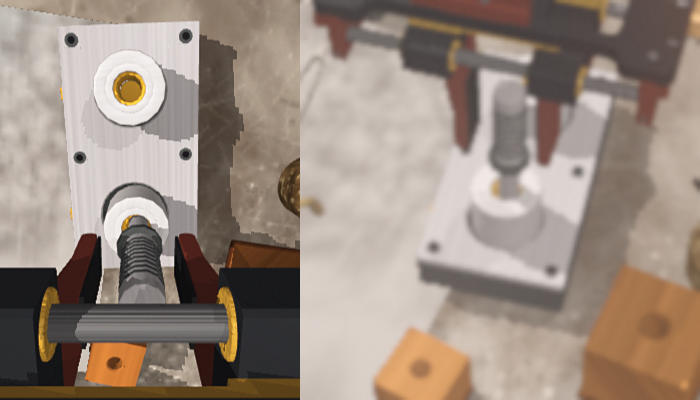

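The gauge stands free about 22 mm deep in seated collar 2. That is past an undersize bore's 15 mm limit, so collar 2 looks good. I'll regrip, recentre and push it to the shoulder.

Request:
jog_arm --moves '[[0.2,[0,-0.8,0],[0,0,0]],[0.1,[0,0,0],[0,0,0]],[0,[0,0,0],[0,0,0]],[0,[0,0,0],[0,0,0]],[0,[0,0,0],[0,0,0]]]' --squeeze 50

```text
time: 13.07
tool_pos: [0.4983, 0.0501, 0.0988]
orientation: [-0.0, 0.656, 0.755, -0.0]
contact_force: [-0.1, -0.4, 0.5]
width: 0.0173
finger_force: 50.0
```

Request:
jog_arm --moves '[[0,[0,0,0],[0,0,0]],[0,[0,0,2],[0,0,0]],[0,[0,0,2],[0,0,0]],[0,[0,0,2],[0,0,0]],[0,[0,0,0],[0,0,0]]]'

```text
time: 13.48
tool_pos: [0.4998, 0.0507, 0.0972]
orientation: [0.002, 0.655, 0.755, 0.0]
contact_force: [-12.9, -2.0, 50.2]
width: 0.0171
finger_force: 50.2
```

```bash
python3 - <<'E'
from h import *
np.set_printoptions(precision=4,suppress=True,linewidth=150)
st=arm.sense();print(st['tool_pos'],st['contact_force'],st['orientation'])
for n in('wrist','side'):
    s=snap(n);X,ok=cloud(s)
    for c,r in(((.4985,.0495),.007),((.498,.0495),.0115)):
        m=ok&(np.hypot(X[...,0]-c[0],X[...,1]-c[1])<r)&(X[...,2]>.07)&(X[...,2]<.16)
        print(n,r,np.histogram(X[...,2][m],np.arange(.07,.161,.003))[0])
E
```

```text
[0.4998 0.0507 0.0972] [-12.8574  -1.9879  50.2081] [0.0021 0.6555 0.7552 0.0002]
wrist 0.007 [  0   0   0   0   0   0   0   0   0   0   0   0   0   0   0   0   0   0   0   0   0   0   0   0 293   2   0   0   0   0]
wrist 0.0115 [  0   0   0   0   1  45 202  77  40  95 104  61 111 113  77 138 128  88 172 151 117 211 178 182 767   7   9   5  21  12]
side 0.007 [ 3  1  0  0  0  0  0  0  0  0  0  0  0  0  0  0  0  0  0  0  0  0  0  7 22  2  0  0  0  0]
side 0.0115 [ 7  4  0  0  0 15 10 13  9 11 11 12  9 15  9 13 14  8 16 10 16 11 14 26 46  6  3  8  1  2]
```

Request:
jog_arm --moves '[[0,[0,0,-2],[0,0,0]],[0,[0,0,-1],[0,0,0]],[0,[0,0,0],[0,0,0]],[0,[0,0,0],[0,0,0]],[0,[0,0,0],[0,0,0]]]'

```text
time: 14.0
tool_pos: [0.4991, 0.0504, 0.0976]
orientation: [0.001, 0.656, 0.755, 0.0]
contact_force: [-4.0, -0.2, 18.0]
width: 0.0174
finger_force: 50.0
```

The tip is 21.5 mm deep and stays wedged at 50 N. First contact came exactly where a 10.4 mm bore would stop the nose, and when I pressed against collar 1 the pin was forced into that bore. So collar 2 is probably the undersize one, stuck on the pin. A fast upward jerk should show how tight it is.

Request:
jog_arm --moves '[[0,[0,0,-40],[0,0,0]],[0,[0,0,-30],[0,0,0]],[0,[0,0,30],[0,0,0]],[0,[0,0,-30],[0,0,0]],[0,[0,0,0],[0,0,0]]]' --squeeze 60

```text
time: 14.42
tool_pos: [0.4993, 0.0506, 0.1674]
orientation: [-0.0, 0.655, 0.755, 0.001]
contact_force: [1.4, 0.2, 1.4]
width: 0.0173
finger_force: 60.0
```

```bash
cat >> h.py <<'E'
def stuck():
    st=arm.sense();p=st['tool_pos'];print(p,st['contact_force'],st['orientation'],st['time'])
    for n in('side','wrist'):
        s=snap(n);X,ok=cloud(s);m=ok&(np.hypot(X[...,0]-p[0],X[...,1]-p[1])<.022)
        z=np.arange(.02,p[2]+.06,.003)
        for a in z:
            P=X[m&(X[...,2]>=a)&(X[...,2]<a+.003)]
            if len(P)>3 and a<p[2]+.01: print(n,'%.3f'%a,len(P),'x %.4f w %.4f'%((P[:,0].max()+P[:,0].min())/2,np.ptp(P[:,0])),'y %.4f %.4f'%(P[:,1].min(),P[:,1].max()))
        q=m&(np.hypot(X[...,0]-p[0],X[...,1]-p[1])<.006)&(X[...,2]>p[2]+.02)&(X[...,2]<p[2]+.06)
        if q.any(): print(n,'handle top',np.median(X[...,2][q]))
E
python3 - <<'E'
from h import *
np.set_printoptions(precision=4,suppress=True,linewidth=150)
stuck()
E
```

```text
[0.4993 0.0506 0.1674] [1.4414 0.2294 1.4142] [-0.      0.6555  0.7552  0.0007] 14.4167
side 0.020 37 x 0.4915 w 0.0283 y 0.0290 0.0527
side 0.023 29 x 0.4915 w 0.0267 y 0.0294 0.0504
side 0.032 4 x 0.4994 w 0.0079 y 0.0288 0.0312
side 0.041 6 x 0.5000 w 0.0125 y 0.0295 0.0520
side 0.044 16 x 0.4975 w 0.0122 y 0.0292 0.0545
side 0.047 20 x 0.5000 w 0.0162 y 0.0291 0.0551
side 0.050 19 x 0.4963 w 0.0133 y 0.0289 0.0554
side 0.053 60 x 0.4975 w 0.0295 y 0.0293 0.0686
side 0.056 119 x 0.5020 w 0.0366 y 0.0288 0.0674
side 0.059 122 x 0.5061 w 0.0289 y 0.0291 0.0660
side 0.062 33 x 0.5129 w 0.0141 y 0.0315 0.0611
side 0.107 4 x 0.4972 w 0.0063 y 0.0425 0.0453
side 0.110 9 x 0.5017 w 0.0056 y 0.0415 0.0482
side 0.113 10 x 0.5000 w 0.0102 y 0.0419 0.0469
side 0.116 9 x 0.5002 w 0.0102 y 0.0419 0.0483
side 0.119 11 x 0.5001 w 0.0093 y 0.0410 0.0478
side 0.122 7 x 0.5001 w 0.0099 y 0.0417 0.0472
side 0.125 10 x 0.5001 w 0.0093 y 0.0406 0.0477
side 0.128 11 x 0.4999 w 0.0100 y 0.0413 0.0474
side 0.131 11 x 0.4999 w 0.0106 y 0.0418 0.0470
side 0.134 9 x 0.5014 w 0.0077 y 0.0413 0.0484
side 0.13
[... 1612 characters left out ...]
.0115 y 0.0515 0.0563
wrist 0.125 27 x 0.4988 w 0.0108 y 0.0523 0.0562
wrist 0.128 29 x 0.4981 w 0.0104 y 0.0523 0.0562
wrist 0.131 22 x 0.4985 w 0.0093 y 0.0539 0.0565
wrist 0.134 14 x 0.4983 w 0.0068 y 0.0549 0.0562
wrist 0.152 22 x 0.4976 w 0.0192 y 0.0548 0.0617
wrist 0.155 213 x 0.4980 w 0.0191 y 0.0508 0.0622
wrist 0.158 187 x 0.4979 w 0.0188 y 0.0513 0.0620
wrist 0.161 55 x 0.4981 w 0.0166 y 0.0516 0.0592
wrist 0.164 60 x 0.4958 w 0.0215 y 0.0524 0.0598
wrist 0.167 134 x 0.4970 w 0.0339 y 0.0523 0.0643
wrist 0.170 215 x 0.4970 w 0.0345 y 0.0519 0.0645
wrist 0.173 156 x 0.4970 w 0.0347 y 0.0518 0.0647
wrist 0.176 203 x 0.4969 w 0.0343 y 0.0518 0.0644
wrist handle top 0.2129290367962079
```

The jerk freed collar 2. It is back in nest 2, tilted with its +x side on the rim. The gauge is straight, tip about 62 mm below the TCP. I'm moving on to collar 1.

Request:
jog_arm --moves '[[0,[20,-1,0],[0,0,0]],[0,[30,-2,0],[0,0,0]],[0,[20,-1.5,0],[0,0,0]],[0,[9.7,-0.5,0],[0,0,0]],[0,[0,0,0],[0,0,0]]]'

```text
time: 14.93
tool_pos: [0.4815, 0.1305, 0.1658]
orientation: [0.0, 0.654, 0.756, 0.0]
contact_force: [-0.2, -0.3, -1.0]
width: 0.0173
finger_force: 60.0
```

Request:
jog_arm --moves '[[0,[0,0,15],[0,0,0]],[0,[0,0,15],[0,0,0]],[0,[0,0,8],[0,0,0]],[0,[0,0,4],[0,0,0]],[0,[0,0,0],[0,0,0]]]'

```text
time: 15.35
tool_pos: [0.482, 0.1273, 0.123]
orientation: [-0.0, 0.656, 0.755, -0.001]
contact_force: [0.0, -0.3, -1.2]
width: 0.0175
finger_force: 60.0
```

```bash
cat >> h.py <<'E'
def align():
    st=arm.sense();p=st['tool_pos'];print(p,st['contact_force'],st['orientation'],st['time'])
    for n in('side','wrist'):
        s=snap(n);X,ok=cloud(s);m=ok&(np.hypot(X[...,0]-p[0],X[...,1]-p[1])<.025)
        for nm,a,b in(('collar top',.0535,.060),('pin',.066,.1)):
            P=X[m&(X[...,2]>=a)&(X[...,2]<b)&((np.hypot(X[...,0]-p[0],X[...,1]-p[1])<.012)|(nm!='pin'))]
            if len(P): print(n,nm,len(P),P.min(0),P.max(0))
E
python3 - <<'E'
from h import *
np.set_printoptions(precision=4,suppress=True,linewidth=150)
align()
E
```

```text
[0.482  0.1273 0.123 ] [ 0.0132 -0.2702 -1.1822] [-0.0004  0.6559  0.7549 -0.0007] 15.35
side collar top 240 [0.4644 0.1055 0.0536] [0.5026 0.1458 0.06  ]
side pin 94 [0.4781 0.1172 0.0661] [0.4883 0.1254 0.0992]
wrist collar top 1751 [0.4627 0.1136 0.0535] [0.5022 0.1482 0.0598]
wrist pin 224 [0.4754 0.1277 0.0668] [0.4871 0.1338 0.0932]
```

Request:
jog_arm --moves '[[0,[0.4,0.6,4],[0,0,0]],[0,[0,0,5],[0,0,0]],[0,[0,0,5],[0,0,0]],[0,[0,0,0],[0,0,0]],[0,[0,0,0],[0,0,0]]]'

```text
time: 15.87
tool_pos: [0.4825, 0.1287, 0.1095]
orientation: [-0.0, 0.655, 0.755, -0.0]
contact_force: [0.8, 0.7, -1.7]
width: 0.0176
finger_force: 60.0
```

Request:
jog_arm --moves '[[0,[0,0,2],[0,0,0]],[0,[0,0,2],[0,0,0]],[0,[0,0,1.5],[0,0,0]],[0,[0,0,1],[0,0,0]],[0,[0,0,0],[0,0,0]]]'

```text
time: 16.28
tool_pos: [0.4826, 0.1287, 0.1031]
orientation: [-0.0, 0.656, 0.755, -0.0]
contact_force: [-0.4, 0.1, -1.1]
width: 0.0172
finger_force: 60.0
```

No resistance so far at 16 mm depth.

Request:
jog_arm --moves '[[0,[0,0,3],[0,0,0]],[0,[0,0,3],[0,0,0]],[0,[0,0,3],[0,0,0]],[0,[0,0,3],[0,0,0]],[0,[0,0,0],[0,0,0]]]'

```text
time: 16.7
tool_pos: [0.4824, 0.1286, 0.0906]
orientation: [-0.0, 0.656, 0.755, -0.0]
contact_force: [-0.0, 0.2, -1.0]
width: 0.0173
finger_force: 60.0
```

Request:
jog_arm --moves '[[0,[0,0,3],[0,0,0]],[0,[0,0,3],[0,0,0]],[0,[0,0,3],[0,0,0]],[0,[0,0,3],[0,0,0]],[0,[0,0,0],[0,0,0]]]'

```text
time: 17.12
tool_pos: [0.4825, 0.1287, 0.0787]
orientation: [-0.0, 0.656, 0.755, -0.0]
contact_force: [-0.0, 0.1, -0.1]
width: 0.0174
finger_force: 60.0
```

Request:
jog_arm --moves '[[0,[0,0,2],[0,0,0]],[0,[0,0,2],[0,0,0]],[0,[0,0,1.5],[0,0,0]],[0,[0,0,1],[0,0,0]],[0,[0,0,0],[0,0,0]]]'

```text
time: 17.53
tool_pos: [0.4827, 0.1288, 0.0727]
orientation: [-0.0, 0.656, 0.755, -0.0]
contact_force: [0.4, -0.1, -1.6]
width: 0.017
finger_force: 60.0
```

```bash
python3 - <<'E'
from h import *
np.set_printoptions(precision=4,suppress=True,linewidth=150)
stuck()
E
```

```text
[0.4827 0.1288 0.0727] [ 0.4231 -0.0999 -1.6297] [-0.      0.6555  0.7552 -0.    ] 17.5333
side 0.020 15 x 0.4827 w 0.0409 y 0.1073 0.1402
side 0.023 14 x 0.4841 w 0.0390 y 0.1076 0.1422
side 0.026 18 x 0.4872 w 0.0319 y 0.1070 0.1422
side 0.029 13 x 0.4856 w 0.0346 y 0.1095 0.1430
side 0.032 18 x 0.4859 w 0.0350 y 0.1074 0.1286
side 0.035 11 x 0.4884 w 0.0299 y 0.1073 0.1220
side 0.038 19 x 0.4856 w 0.0349 y 0.1073 0.1282
side 0.041 12 x 0.4878 w 0.0285 y 0.1071 0.1249
side 0.044 14 x 0.4860 w 0.0344 y 0.1070 0.1280
side 0.047 11 x 0.4853 w 0.0347 y 0.1075 0.1231
side 0.050 15 x 0.4854 w 0.0351 y 0.1075 0.1285
side 0.053 60 x 0.4836 w 0.0382 y 0.1074 0.1407
side 0.056 93 x 0.4843 w 0.0369 y 0.1077 0.1369
side 0.059 21 x 0.4861 w 0.0253 y 0.1142 0.1254
side 0.062 27 x 0.4826 w 0.0214 y 0.1138 0.1263
side 0.065 12 x 0.4824 w 0.0159 y 0.1172 0.1230
side 0.068 9 x 0.4830 w 0.0132 y 0.1167 0.1202
side 0.071 19 x 0.4850 w 0.0303 y 0.1141 0.1220
side 0.074 23 x 0.4843 w 0.0323 y 0.1126 0.1289
side 0.077 28 x 0.4846 w 0.0332 y 0.1124 0.1355
side 0.080 30 x 0.4847 w 0.0324 y 0.1135 0.1357
si
[... 409 characters left out ...]
70 y 0.1308 0.1479
wrist 0.044 92 x 0.4806 w 0.0354 y 0.1313 0.1483
wrist 0.047 79 x 0.4805 w 0.0348 y 0.1320 0.1481
wrist 0.050 91 x 0.4805 w 0.0354 y 0.1311 0.1479
wrist 0.053 129 x 0.4816 w 0.0380 y 0.1306 0.1481
wrist 0.056 1079 x 0.4813 w 0.0363 y 0.1300 0.1478
wrist 0.059 50 x 0.4834 w 0.0244 y 0.1334 0.1449
wrist 0.062 323 x 0.4812 w 0.0190 y 0.1292 0.1405
wrist 0.065 65 x 0.4814 w 0.0169 y 0.1292 0.1382
wrist 0.068 58 x 0.4810 w 0.0160 y 0.1297 0.1376
wrist 0.071 101 x 0.4805 w 0.0310 y 0.1301 0.1423
wrist 0.074 154 x 0.4803 w 0.0346 y 0.1310 0.1429
wrist 0.077 185 x 0.4802 w 0.0342 y 0.1299 0.1429
wrist 0.080 215 x 0.4803 w 0.0347 y 0.1299 0.1431
wrist handle top 0.11883200014967549
```

Collar 1 is the good one. About 2 mm remains, so I'll finish the push until the force rises.

Request:
jog_arm --moves '[[0,[0,0,1],[0,0,0]],[0,[0,0,1],[0,0,0]],[0,[0,0,1],[0,0,0]],[0,[0,0,0.5],[0,0,0]],[0,[0,0,0],[0,0,0]]]'

```text
time: 18.05
tool_pos: [0.483, 0.1289, 0.0711]
orientation: [0.001, 0.656, 0.755, -0.0]
contact_force: [-6.5, -2.2, 24.3]
width: 0.0176
finger_force: 60.0
```

Request:
jog_arm --moves '[[0,[0,0,-2],[0,0,0]],[0,[0,0,-26],[0,0,0]],[0,[0,0,-30],[0,0,0]],[0,[0,0,-30],[0,0,0]],[0,[0,0,0],[0,0,0]]]'

```text
time: 18.47
tool_pos: [0.4853, 0.1302, 0.1622]
orientation: [0.002, 0.655, 0.755, 0.003]
contact_force: [1.5, 1.8, -0.6]
width: 0.0173
finger_force: 60.0
```

```bash
python3 - <<'E'
from h import *
np.set_printoptions(precision=4,suppress=True,linewidth=150)
st=arm.sense();p=st['tool_pos'];print(p,st['contact_force'],st['joint_pos'],st['time'])
for n in('wrist','side'):
    s=snap(n);X,ok=cloud(s);d=np.hypot(X[...,0]-p[0],X[...,1]-p[1])
    for nm,a,b,r in(('c1top',.0535,.060,.025),('pin',.1,.13,.012),('top',p[2]+.02,p[2]+.06,.006)):
        P=X[ok&(d<r)&(X[...,2]>=a)&(X[...,2]<b)]
        if len(P): print(n,nm,len(P),P.min(0),P.max(0),np.median(P[:,2]))
    if n=='side':
        im=cv2.cvtColor(s['frame'],cv2.COLOR_RGB2BGR)[180:380,190:390];cv2.imwrite('pics/c5.png',cv2.resize(im,(600,600)))
    # stand top square
    P=X[ok&(abs(X[...,2]-.054)<.004)&(np.hypot(X[...,0]-.603,X[...,1]-.003)<.05)]
    if len(P): print(n,'stand',len(P),P.mean(0),cv2.minAreaRect(P[:,:2].astype(np.float32)*1000))
    for r in arm.pinpoint(n,'stand')[:3]:
        v,u=r['position'];print(r['p'],onz(s,u,v,0))
E
```

```text
[0.4853 0.1302 0.1622] [ 1.5206  1.8428 -0.5693] [ 0.2682  0.3667 -0.7717  1.9266  0.3119  0.9623 -0.5084] 18.4667
wrist c1top 1473 [0.4617 0.1089 0.0535] [0.5011 0.1477 0.0598] 0.0572260651696472
wrist pin 219 [0.4788 0.1307 0.1042] [0.4906 0.1362 0.1297] 0.11829320927833539
wrist top 291 [0.4795 0.1306 0.2068] [0.4906 0.1362 0.2099] 0.20828397651928907
0.92 [ 0.499  -0.0656  0.    ]
side c1top 285 [0.4626 0.1054 0.0536] [0.5018 0.146  0.0599] 0.056387398786616014
side pin 89 [0.4789 0.1184 0.1003] [0.4893 0.1288 0.1298] 0.11569616554106443
side top 27 [0.4794 0.1247 0.2015] [0.4887 0.1343 0.2047] 0.20340024223913342
side stand 1229 [ 0.6031 -0.0013  0.0536] ((602.429931640625, -0.32427406311035156), (57.728431701660156, 56.414669036865234), 89.09662628173828)
0.91 [0.6011 0.0016 0.    ]
0.62 [ 0.4929 -0.0587  0.    ]
0.49 [ 0.4148  0.2883 -0.    ]
```

View pics/c5.png

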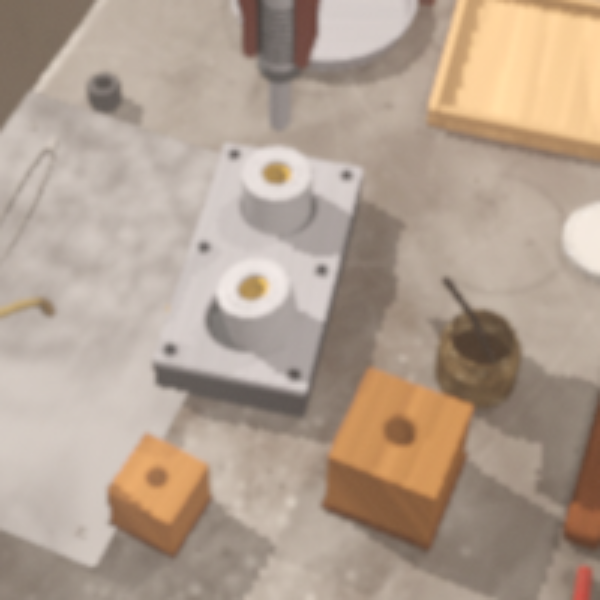

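Side view: collar 1 is seated at px (275,195), collar 2 is still tilted in nest 2 at (250,305), and the stand's hole is at (400,430). Taking the gauge back to the stand.

Request:
jog_arm --moves '[[0,[-28.5,19.6,0],[0,0,0]],[0,[-28.5,19.6,0],[0,0,0]],[0,[-28.5,19.6,0],[0,0,0]],[0,[-28.5,19.6,5],[0,0,0]],[0,[-28.4,19.7,5],[0,0,0]]]'

```text
time: 19.08
tool_pos: [0.6001, 0.0, 0.1455]
orientation: [-0.001, 0.655, 0.755, -0.001]
contact_force: [-0.1, 0.5, -1.8]
width: 0.0171
finger_force: 60.0
```

Request:
jog_arm --moves '[[0,[0,0,5],[0,0,0]],[0,[0,0,3],[0,0,0]],[0,[0,0,0],[0,0,0]],[0,[0,0,0],[0,0,0]],[0,[0,0,0],[0,0,0]]]'

```text
time: 19.5
tool_pos: [0.5992, 0.003, 0.1393]
orientation: [-0.0, 0.655, 0.756, -0.0]
contact_force: [0.5, -0.7, 0.0]
width: 0.0174
finger_force: 60.0
```

```bash
python3 - <<'E'
from h import *
np.set_printoptions(precision=4,suppress=True,linewidth=150)
st=arm.sense();p=st['tool_pos'];print(p,st['contact_force'],st['orientation'],st['time'])
for n in('wrist','side'):
    s=snap(n);X,ok=cloud(s);d=np.hypot(X[...,0]-p[0],X[...,1]-p[1])
    for nm,a,b,r in(('pin',.086,.123,.012),('top',p[2]+.02,p[2]+.06,.006)):
        P=X[ok&(d<r)&(X[...,2]>=a)&(X[...,2]<b)]
        if len(P): print(n,nm,len(P),P.min(0),P.max(0),np.median(P[:,2]))
    P=X[ok&(abs(X[...,2]-.054)<.003)&(np.hypot(X[...,0]-.603,X[...,1]-.003)<.05)]
    if len(P): print(n,'stand',len(P),P.mean(0),cv2.minAreaRect(P[:,:2].astype(np.float32)*1000))
    im=cv2.cvtColor(s['frame'],cv2.COLOR_RGB2BGR);u,v=map(int,proj(s,(.603,.003,.06)));print(u,v)
    c=cv2.resize(im[v-50:v+50,u-50:u+50],(400,400))
    o=c if n=='wrist' else np.hstack([o,c])
cv2.imwrite('pics/c6.png',o)
E
```

```text
[0.5992 0.003  0.1393] [ 0.539  -0.657   0.0384] [-0.0003  0.6547  0.7559 -0.0001] 19.5
wrist pin 198 [0.5923 0.0038 0.0861] [0.6041 0.009  0.1098] 0.09709648117647493
wrist top 294 [0.5933 0.0034 0.1838] [0.6044 0.0089 0.1873] 0.18538391397104187
wrist stand 4311 [0.6013 0.01   0.0544] ((602.1201782226562, 3.807842254638672), (53.84159851074219, 56.125240325927734), 89.37989807128906)
284 210
side pin 91 [ 0.5936 -0.0071  0.0861] [0.6052 0.0011 0.1159] 0.10040562181812414
side top 47 [ 0.5934 -0.0022  0.1831] [0.6044 0.0069 0.187 ] 0.18499759840567145
side stand 1105 [ 0.6036 -0.0023  0.0537] ((602.625, -0.3732337951660156), (58.399776458740234, 56.4639778137207), 89.30638122558594)
323 319
```

View pics/c6.png

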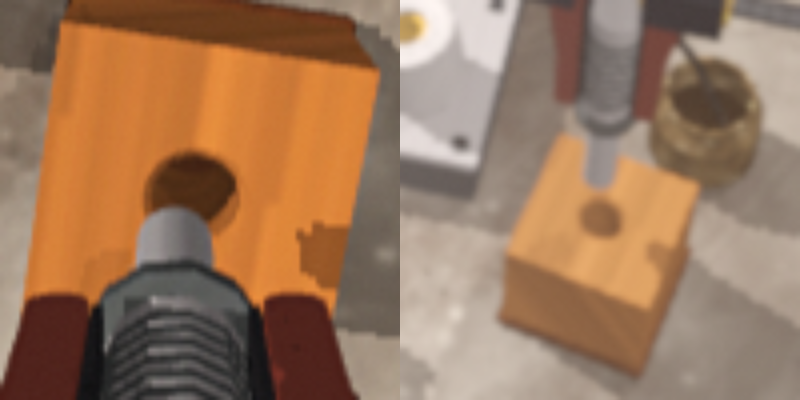

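Wrist crop: the hole is centred near px (192,192) and the pin at column 175, so the pin sits slightly to -x. The side crop has the hole at (602,217). Converting both to positions.

```bash
python3 - <<'E'
from h import *
np.set_printoptions(precision=4,suppress=True)
st=arm.sense();print(st['tool_pos'])
for n,u,v in(('wrist',282,208),('side',323.5,323.3)):
    s=snap(n);print(n,onz(s,u,v,.054))
    c=onz(s,u,v,.054)
    # fit axis of gauge: top disc centre
    X,ok=cloud(s);p=st['tool_pos'];d=np.hypot(X[...,0]-p[0],X[...,1]-p[1])
    P=X[ok&(d<.015)&(X[...,2]>.086)&(X[...,2]<.115)]
    P=P[np.hypot(P[:,0]-np.median(P[:,0]),0)<.008]
    # circle fit radius 6 mm
    from scipy.optimize import least_squares
    f=least_squares(lambda q:np.hypot(P[:,0]-q[0],P[:,1]-q[1])-.006,[p[0],p[1]],loss='soft_l1',f_scale=.0005);print('pin axis',f.x,len(P))
    # refine hole: dark pixels on stand top near
    g=cv2.cvtColor(s['frame'],cv2.COLOR_RGB2GRAY)[int(v)-16:int(v)+17,int(u)-16:int(u)+17]
    if n=='side':
        m=(g<0.72*np.median(g)).astype(np.uint8);k,l,stt,cen=cv2.connectedComponentsWithStats(m);i=l[16,16];print('blob',i,stt[i],cen[i],onz(s,cen[i][0]+int(u)-16,cen[i][1]+int(v)-16,.054))
E
```

```text
[0.5996 0.0026 0.1398]
wrist [0.6021 0.0025 0.054 ]
pin axis [0.5987 0.0021] 199
side [0.6036 0.0007 0.054 ]
pin axis [ 0.5994 -0.0001] 91
blob 2 [12 13  9  8 57] [16.1228 16.5263] [0.6032 0.0001 0.054 ]
```

Request:
jog_arm --moves '[[0,[0,3.7,4],[0,0,0]],[0,[0,0,8],[0,0,0]],[0,[0,0,8],[0,0,0]],[0,[0,0,4],[0,0,0]],[0,[0,0,4],[0,0,0]]]'

```text
time: 20.12
tool_pos: [0.603, 0.002, 0.1101]
orientation: [-0.001, 0.656, 0.755, -0.0]
contact_force: [-0.2, -0.0, -1.2]
width: 0.0171
finger_force: 60.0
```

Request:
jog_arm --moves '[[0,[0,0,3],[0,0,0]],[0,[0,0,3],[0,0,0]],[0,[0,0,0],[0,0,0]],[0,[0,0,0],[0,0,0]],[0,[0,0,0],[0,0,0]]]'

```text
time: 20.53
tool_pos: [0.6037, 0.0021, 0.1056]
orientation: [0.0, 0.656, 0.755, 0.0]
contact_force: [-0.2, -0.2, -2.1]
width: 0.0171
finger_force: 60.0
```

Request:
jog_arm --moves '[[0,[0,0,7],[0,0,0]],[0,[0,0,8],[0,0,0]],[0,[0,0,8],[0,0,0]],[0,[0,0,8],[0,0,0]],[0,[0,0,3],[0,0,0]]]'

```text
time: 20.95
tool_pos: [0.6026, 0.002, 0.0694]
orientation: [-0.001, 0.656, 0.755, -0.001]
contact_force: [-0.6, -0.1, -1.4]
width: 0.0174
finger_force: 60.0
```

Request:
jog_arm --moves '[[0,[0,0,2],[0,0,0]],[0,[0,0,1],[0,0,0]],[0,[0,0,0],[0,0,0]],[0,[0,0,0],[0,0,0]],[0,[0,0,0],[0,0,0]]]'

```text
time: 21.37
tool_pos: [0.6038, 0.0022, 0.0684]
orientation: [0.0, 0.656, 0.755, 0.0]
contact_force: [0.1, 0.2, -1.0]
width: 0.017
finger_force: 60.0
```

Releasing and rising, then checking the gauge and both collars.

Request:
jog_arm --moves '[[0.6,[0,0,0],[0,0,0]],[0.6,[0,0,0],[0,0,0]],[0.6,[0,0,0],[0,0,0]],[0.7,[0,0,-20],[0,0,0]],[0.7,[0,0,-35],[0,0,0]]]'

```text
time: 21.78
tool_pos: [0.6011, 0.0017, 0.1205]
orientation: [-0.003, 0.655, 0.755, -0.002]
contact_force: [0.6, -0.6, -0.2]
width: 0.0473
finger_force: 0.0
```

Request:
jog_arm --moves '[[0.8,[0,0,-30],[0,0,0]],[0.8,[0,-25,-10],[0,0,0]],[0.8,[0,-30,0],[0,0,0]],[0.8,[0,0,0],[0,0,0]],[0.8,[0,0,0],[0,0,0]]]'

```text
time: 22.2
tool_pos: [0.5484, -0.0062, 0.1639]
orientation: [0.001, 0.656, 0.755, -0.0]
contact_force: [1.0, -0.2, -0.8]
width: 0.0703
finger_force: 0.0
```

```bash
cat >> h.py <<'E'
def ringfit(X,ok,c,z=(.05,.07),r=.028):
    """plane + centre of a collar's top face"""
    m=ok&(np.hypot(X[...,0]-c[0],X[...,1]-c[1])<r)&(X[...,2]>z[0])&(X[...,2]<z[1]);P=X[m]
    if len(P)<30: return None
    for _ in range(4):
        A=np.c_[P[:,:2],np.ones(len(P))];k=np.linalg.lstsq(A,P[:,2],rcond=None)[0];e=P[:,2]-A@k;P=P[abs(e)<max(.0012,1.5*np.std(e))]
    (x,y),rad=cv2.minEnclosingCircle(P[:,:2].astype(np.float32)*1000)
    return len(P),'c',round(x,1),round(y,1),'r',round(rad,1),'z',round(float(k@[x/1e3,y/1e3,1])*1e3,1),'slope',np.round(np.degrees(k[:2]),1)
E
python3 - <<'E'
from h import *
np.set_printoptions(precision=4,suppress=True)
st=arm.sense();p=st['tool_pos'];print(p,st['contact_force'],st['width'],st['joint_pos'],st['time'])
for n in('wrist','side'):
    s=snap(n);X,ok=cloud(s)
    print(n,'c1',ringfit(X,ok,(.483,.128)),'c2',ringfit(X,ok,(.500,.0495)))
    d=np.hypot(X[...,0]-.603,X[...,1]-.002);P=X[ok&(d<.02)&(X[...,2]>.1)&(X[...,2]<.125)]
    if len(P): print('gauge top',len(P),P.mean(0),np.percentile(P[:,2],[50,95]))
E
```

```text
[ 0.5484 -0.0062  0.1639] [ 0.9818 -0.1788 -0.7961] 0.07027472162919692 [ 0.4736  0.4365 -0.7171  1.8159  0.3353  1.0133 -0.2368] 22.2
wrist c1 (864, 'c', 482.1, 123.1, 'r', 18.9, 'z', 57.2, 'slope', array([-0.2, -0.2])) c2 (1622, 'c', 501.7, 49.4, 'r', 19.7, 'z', 59.7, 'slope', array([10.4,  1.6]))
gauge top 785 [0.6012 0.0036 0.1123] [0.1141 0.1153]
side c1 (90, 'c', 482.3, 124.5, 'r', 20.0, 'z', 55.8, 'slope', array([0.4, 3.7])) c2 (240, 'c', 502.3, 46.4, 'r', 20.1, 'z', 58.7, 'slope', array([10.9,  3.1]))
gauge top 165 [ 0.6041 -0.0033  0.1109] [0.113 0.115]
```

The gauge is seated (top at 114 mm). Collar 2 is tilted about 10° with its +x side up, and the pads closing along x will straighten it.

Request:
jog_arm --moves '[[0.7,[20.5,-12,5],[0,0,0]],[0.7,[20.5,-12,10],[0,0,0]],[0.7,[20.4,-12.1,15],[0,0,0]],[0.7,[0,0,15],[0,0,0]],[0.7,[0,0,15],[0,0,0]]]' --squeeze 20

```text
time: 22.72
tool_pos: [0.5051, 0.052, 0.1028]
orientation: [-0.0, 0.655, 0.756, 0.001]
contact_force: [-0.4, -0.6, 0.1]
width: 0.0616
finger_force: 0.0
```

Request:
jog_arm --moves '[[0.7,[0,0,10],[0,0,0]],[0.7,[0,0,10],[0,0,0]],[0.7,[0,0,0],[0,0,0]],[0.7,[0,0,0],[0,0,0]],[0.7,[0,0,0],[0,0,0]]]'

```text
time: 23.13
tool_pos: [0.5053, 0.0502, 0.0837]
orientation: [0.0, 0.656, 0.755, 0.0]
contact_force: [-0.2, -0.6, 0.3]
width: 0.0614
finger_force: 0.0
```

```bash
python3 - <<'E'
from h import *
np.set_printoptions(precision=4,suppress=True)
st=arm.sense();p=st['tool_pos'];print(p,st['contact_force'],st['width'],st['orientation'],st['time'])
s=snap('wrist');X,ok=cloud(s)
print('c1',ringfit(X,ok,(.483,.128)),'c2',ringfit(X,ok,(.500,.0495)))
plan((.504,.0495,.034),None,n=1)
E
```

```text
[0.5053 0.0502 0.0837] [-0.188  -0.5502  0.3099] 0.0614033669745899 [0.0001 0.6556 0.7551 0.0003] 23.1333
c1 (3602, 'c', 481.4, 127.7, 'r', 19.8, 'z', 57.3, 'slope', array([0.1, 0. ])) c2 (2731, 'c', 501.5, 49.6, 'r', 19.7, 'z', 59.7, 'slope', array([10.5,  1.6]))
([np.float64(-0.4), np.float64(-1.5), np.float64(49.9)], [np.float64(0.0), np.float64(0.0), np.float64(0.0)])
```

Request:
jog_arm --moves '[[0.7,[0,-1,15],[0,0,0]],[0.7,[0,0,15],[0,0,0]],[0.7,[0,0,12],[0,0,0]],[0.7,[0,0,7],[0,0,0]],[0.3,[0,0,0],[0,0,0]]]'

```text
time: 23.6
tool_pos: [0.5031, 0.0498, 0.0333]
orientation: [-0.001, 0.656, 0.755, -0.001]
contact_force: [0.5, 0.1, 0.1]
width: 0.0574
finger_force: 0.0
```

Request:
jog_arm --moves '[[0.3,[0,0,0],[0,0,0]],[0.3,[0,0,0],[0,0,0]],[0.3,[0,0,0],[0,0,0]],[0.3,[0,0,0],[0,0,0]],[0.3,[0,0,0],[0,0,0]]]'

```text
time: 24.02
tool_pos: [0.5043, 0.0501, 0.035]
orientation: [0.0, 0.656, 0.755, 0.001]
contact_force: [0.3, 0.2, 2.2]
width: 0.0425
finger_force: 19.3
```

```bash
python3 - <<'E'
from h import *
np.set_printoptions(precision=4,suppress=True)
st=arm.sense();p=st['tool_pos'];print(p,st['contact_force'],st['width'],st['finger_force'],st['time'])
s=snap('wrist');X,ok=cloud(s)
print('c2',ringfit(X,ok,(.502,.0495),r=.02))
E
```

```text
[0.5043 0.0501 0.035 ] [0.3308 0.1723 2.1628] 0.042530083513824105 19.298832972529425 24.0167
c2 (3755, 'c', 501.4, 49.7, 'r', 19.5, 'z', 59.7, 'slope', array([9.9, 1.4]))
```

Request:
jog_arm --moves '[[0.2,[0,0,0],[0,0,0]],[0.2,[0,0,-4],[0,0,0]],[0.2,[0,0,-6],[0,0,0]],[0.2,[0,0,0],[0,0,0]],[0.2,[0,0,0],[0,0,0]]]' --squeeze 45

```text
time: 24.48
tool_pos: [0.5037, 0.0498, 0.0446]
orientation: [0.0, 0.656, 0.755, 0.0]
contact_force: [-0.4, 0.2, -2.4]
width: 0.0413
finger_force: 42.9
```

```bash
python3 - <<'E'
from h import *
np.set_printoptions(precision=4,suppress=True)
st=arm.sense();p=st['tool_pos'];print(p,st['contact_force'],st['width'],st['finger_force'],st['time'])
s=snap('wrist');X,ok=cloud(s)
print('c2',ringfit(X,ok,(.502,.0495),z=(.05,.085),r=.02))
E
```

```text
[0.5037 0.0498 0.0446] [-0.3672  0.2484 -2.3511] 0.04130301248103901 42.94967940504648 24.4833
c2 (3780, 'c', 500.9, 49.8, 'r', 19.4, 'z', 69.2, 'slope', array([9.4, 1. ]))
```

The collar is gripped with a 9° tilt and will settle flat when released on the dish floor. Carrying it to the dish.

Request:
jog_arm --moves '[[0.2,[0,0,-15],[0,0,0]],[0.2,[0,0,-20],[0,0,0]],[0.2,[0,0,-20],[0,0,0]],[0.2,[20,-1.6,0],[0,0,0]],[0.2,[33,-2.7,0],[0,0,0]]]'

```text
time: 24.95
tool_pos: [0.4934, 0.0987, 0.0999]
orientation: [0.001, 0.658, 0.753, -0.0]
contact_force: [0.9, 0.6, -2.7]
width: 0.0417
finger_force: 42.9
```

Request:
jog_arm --moves '[[0.2,[36,-2.9,0],[0,0,0]],[0.2,[36,-2.9,0],[0,0,0]],[0.2,[36,-2.9,0],[0,0,0]],[0.2,[36,-2.9,0],[0,0,0]],[0.2,[36,-2.9,0],[0,0,0]]]'

```text
time: 25.37
tool_pos: [0.4516, 0.2793, 0.0991]
orientation: [0.0, 0.656, 0.755, -0.0]
contact_force: [0.8, 0.2, -1.8]
width: 0.0412
finger_force: 42.9
```

Request:
jog_arm --moves '[[0.2,[36.7,-2.9,0],[0,0,0]],[0.2,[0,0,0],[0,0,0]],[0.2,[0,0,0],[0,0,0]],[0.2,[0,0,0],[0,0,0]],[0.2,[0,0,0],[0,0,0]]]'

```text
time: 25.78
tool_pos: [0.4448, 0.3122, 0.0989]
orientation: [0.0, 0.656, 0.755, -0.001]
contact_force: [0.6, 0.0, -1.5]
width: 0.0419
finger_force: 43.0
```

```bash
python3 - <<'E'
from h import *
np.set_printoptions(precision=4,suppress=True)
st=arm.sense();p=st['tool_pos'];print(p,st['contact_force'],st['width'],st['finger_force'],st['orientation'],st['joint_pos'],st['time'])
for n in('wrist','top'):
    s=snap(n);X,ok=cloud(s)
    print('c2',ringfit(X,ok,(p[0],p[1]),z=(p[2]+.01,p[2]+.04),r=.02))
    for t,z in(('dish_in',.004),('tray_in',.006)):
        for r in arm.pinpoint(n,t)[:2]:
            v,u=r['position'];print(n,t,r['p'],onz(s,u,v,z))
    m=ok&(X[...,2]>.0115)&(X[...,2]<.018)&(np.hypot(X[...,0]-.445,X[...,1]-.314)<.068);P=X[m]
    if len(P)>20: print('dish rim',len(P),cv2.minEnclosingCircle(P[:,:2].astype(np.float32)*1000))
E
```

```text
[0.4448 0.3122 0.0989] [ 0.6439  0.0376 -1.4741] 0.04194699885290692 42.9507790910975 [ 0.0003  0.6562  0.7546 -0.0007] [-0.1553  0.5218 -0.7198  1.8847  0.4345  0.8982 -0.9478] 25.7833
c2 (3516, 'c', 444.7, 312.2, 'r', 20.0, 'z', 124.0, 'slope', array([9.5, 0.9]))
wrist dish_in 0.8 [0.4346 0.3126 0.004 ]
wrist tray_in 0.8 [0.5895 0.3127 0.006 ]
dish rim 1724 ((436.63067626953125, 314.0350036621094), 61.55231857299805)
c2 None
top dish_in 0.22 [0.484  0.1214 0.004 ]
top tray_in 0.91 [0.5859 0.3139 0.006 ]
```

Request:
jog_arm --moves '[[0.2,[0,-6,20],[0,0,0]],[0.2,[0,0,20],[0,0,0]],[0.2,[0,0,18],[0,0,0]],[0.2,[0,0,12],[0,0,0]],[0.2,[0,0,8],[0,0,0]]]'

```text
time: 26.5
tool_pos: [0.4381, 0.3125, 0.0201]
orientation: [-0.0, 0.656, 0.755, -0.001]
contact_force: [-0.2, -0.8, -2.6]
width: 0.0415
finger_force: 43.0
```

Request:
jog_arm --moves '[[0.2,[0,0,2],[0,0,0]],[0.2,[0,0,1.5],[0,0,0]],[0.2,[0,0,1],[0,0,0]],[0.2,[0,0,0],[0,0,0]],[0.2,[0,0,0],[0,0,0]]]' --squeeze 10

```text
time: 26.92
tool_pos: [0.4388, 0.3134, 0.0175]
orientation: [0.0, 0.656, 0.755, 0.001]
contact_force: [-0.6, 0.3, -1.5]
width: 0.0391
finger_force: 9.9
```

Request:
jog_arm --moves '[[0.65,[0,0,0.5],[0,0,0]],[0.65,[0,0,0],[0,0,0]],[0.65,[0,0,0],[0,0,0]],[0.65,[0,0,0],[0,0,0]],[0.65,[0,0,0],[0,0,0]]]'

```text
time: 27.33
tool_pos: [0.4385, 0.3132, 0.0165]
orientation: [0.0, 0.656, 0.755, 0.0]
contact_force: [-0.3, -1.0, -0.2]
width: 0.057
finger_force: 0.0
```

Request:
jog_arm --moves '[[0.65,[0,0,-10],[0,0,0]],[0.65,[0,0,-20],[0,0,0]],[0.65,[0,0,-30],[0,0,0]],[0.65,[0,0,-30],[0,0,0]],[0.65,[0,0,0],[0,0,0]]]'

```text
time: 27.75
tool_pos: [0.4403, 0.3156, 0.1121]
orientation: [0.001, 0.655, 0.755, 0.004]
contact_force: [-0.1, 0.4, -0.3]
width: 0.0574
finger_force: 0.0
```

```bash
python3 - <<'E'
from h import *
np.set_printoptions(precision=4,suppress=True)
st=arm.sense();p=st['tool_pos'];print(p,st['contact_force'],st['width'],st['time'])
s=snap('wrist');X,ok=cloud(s)
print('c2',ringfit(X,ok,(p[0],p[1]),z=(.02,.05),r=.03),'c1',ringfit(X,ok,(.483,.128)))
m=ok&(X[...,2]>.0115)&(X[...,2]<.018)&(np.hypot(X[...,0]-.438,X[...,1]-.314)<.068);P=X[m];print('rim',cv2.minEnclosingCircle(P[:,:2].astype(np.float32)*1000))
plan((.484,.128,.11),8)
E
```

```text
[0.4403 0.3156 0.1121] [-0.0959  0.358  -0.2605] 0.05739777431337687 27.75
c2 (1815, 'c', 438.3, 314.0, 'r', 19.7, 'z', 38.3, 'slope', array([ 0.1, -0.3])) c1 None
rim ((436.2143249511719, 313.4849853515625), 61.88239669799805)
([np.float64(-31.8), np.float64(2.9), np.float64(-0.1)], [np.float64(0.0009), np.float64(-0.0004), np.float64(0.0002)])
([np.float64(-31.8), np.float64(2.9), np.float64(-0.1)], [np.float64(0.0009), np.float64(-0.0004), np.float64(0.0002)])
([np.float64(-31.8), np.float64(2.9), np.float64(-0.1)], [np.float64(0.0009), np.float64(-0.0004), np.float64(0.0002)])
([np.float64(-31.8), np.float64(2.9), np.float64(-0.1)], [np.float64(0.0009), np.float64(-0.0004), np.float64(0.0002)])
([np.float64(-31.8), np.float64(2.9), np.float64(-0.1)], [np.float64(0.0009), np.float64(-0.0004), np.float64(0.0002)])
([np.float64(-31.8), np.float64(2.9), np.float64(0.0)], [np.float64(0.0009), np.float64(-0.0004), np.float64(0.0002)])
```

Collar 2 stands upright at the dish centre. Now collar 1.

Request:
jog_arm --moves '[[0.7,[-31.8,2.9,0],[0,0,0]],[0.7,[-31.8,2.9,0],[0,0,0]],[0.7,[-31.8,2.9,0],[0,0,0]],[0.7,[-31.8,2.9,0],[0,0,0]],[0.7,[-31.8,2.9,0],[0,0,0]]]'

```text
time: 28.22
tool_pos: [0.4747, 0.156, 0.1059]
orientation: [-0.0, 0.655, 0.755, -0.0]
contact_force: [-0.2, -0.9, -0.3]
width: 0.0616
finger_force: 0.0
```

Request:
jog_arm --moves '[[0.7,[-31.8,2.9,10],[0,0,0]],[0.7,[0,0,10],[0,0,0]],[0.7,[0,0,5],[0,0,0]],[0.7,[0,0,0],[0,0,0]],[0.7,[0,0,0],[0,0,0]]]'

```text
time: 28.63
tool_pos: [0.4818, 0.1282, 0.0811]
orientation: [-0.001, 0.655, 0.756, -0.0]
contact_force: [-0.7, -0.3, 1.1]
width: 0.0616
finger_force: 0.0
```

```bash
python3 - <<'E'
from h import *
np.set_printoptions(precision=4,suppress=True)
st=arm.sense();p=st['tool_pos'];print(p,st['contact_force'],st['width'],st['orientation'],st['time'])
s=snap('wrist');X,ok=cloud(s)
print('c1',ringfit(X,ok,(.483,.128)))
E
```

```text
[0.4818 0.1282 0.0811] [-0.6505 -0.35    1.0509] 0.06155733683034551 [-0.0006  0.6547  0.7559 -0.    ] 28.6333
c1 (2748, 'c', 481.2, 128.2, 'r', 19.9, 'z', 57.3, 'slope', array([-0. , -0.2]))
```

Centred. Lowering, gripping, lifting.

Request:
jog_arm --moves '[[0.7,[0,0,15],[0,0,0]],[0.7,[0,0,15],[0,0,0]],[0.7,[0,0,11],[0,0,0]],[0.7,[0,0,6],[0,0,0]],[0.3,[0,0,0],[0,0,0]]]' --squeeze 35

```text
time: 29.1
tool_pos: [0.4816, 0.1272, 0.0334]
orientation: [-0.001, 0.655, 0.756, -0.001]
contact_force: [-0.4, -0.5, -0.1]
width: 0.0578
finger_force: 0.0
```

Request:
jog_arm --moves '[[0.3,[0,0,0],[0,0,0]],[0.2,[0,0,0],[0,0,0]],[0.2,[0,0,0],[0,0,0]],[0.2,[0,0,0],[0,0,0]],[0.2,[0,0,0],[0,0,0]]]'

```text
time: 29.52
tool_pos: [0.4829, 0.1269, 0.035]
orientation: [0.0, 0.656, 0.755, 0.001]
contact_force: [-0.9, 0.7, 4.0]
width: 0.0391
finger_force: 35.0
```

Request:
jog_arm --moves '[[0.2,[0,0,-5],[0,0,0]],[0.2,[0,0,-15],[0,0,0]],[0.2,[0,0,-20],[0,0,0]],[0.2,[0,0,-20],[0,0,0]],[0.2,[0,0,0],[0,0,0]]]'

```text
time: 29.93
tool_pos: [0.4841, 0.1272, 0.0975]
orientation: [0.001, 0.656, 0.755, 0.002]
contact_force: [0.2, 1.0, -1.5]
width: 0.0399
finger_force: 35.0
```

```bash
python3 - <<'E'
from h import *
np.set_printoptions(precision=4,suppress=True)
st=arm.sense();p=st['tool_pos'];print(p,st['contact_force'],st['width'],st['finger_force'],st['orientation'],st['time'])
s=snap('wrist');X,ok=cloud(s)
print('c1',ringfit(X,ok,p[:2],z=(p[2]+.005,p[2]+.04),r=.02))
# plungers in nests: z in holes
for n,c in(('n1',(.4822,.1284)),('n2',(.4963,.0495))):
    P=X[ok&(np.hypot(X[...,0]-c[0],X[...,1]-c[1])<.006)&(X[...,2]<.03)];print(n,len(P),np.percentile(P[:,2],[5,50,95]) if len(P) else 0)
plan((.587,.314,p[2]),None,step=36)
E
```

```text
[0.4841 0.1272 0.0975] [ 0.2186  0.9907 -1.5433] 0.03986965933529024 34.99955275095999 [0.0014 0.6556 0.7551 0.0017] 29.9333
c1 (3995, 'c', 484.1, 127.3, 'r', 20.0, 'z', 119.9, 'slope', array([0.1, 0.3]))
n1 158 [0.0083 0.0093 0.0105]
n2 0 0
([np.float64(28.5), np.float64(21.4), np.float64(-0.2)], [np.float64(0.0), np.float64(0.0), np.float64(0.0)])
([np.float64(28.5), np.float64(21.4), np.float64(-0.2)], [np.float64(0.0), np.float64(0.0), np.float64(0.0)])
([np.float64(28.5), np.float64(21.4), np.float64(-0.2)], [np.float64(0.0), np.float64(0.0), np.float64(0.0)])
([np.float64(28.5), np.float64(21.4), np.float64(-0.2)], [np.float64(0.0), np.float64(0.0), np.float64(0.0)])
([np.float64(28.5), np.float64(21.4), np.float64(-0.2)], [np.float64(0.0), np.float64(0.0), np.float64(0.0)])
([np.float64(28.5), np.float64(21.4), np.float64(-0.2)], [np.float64(0.0), np.float64(0.0), np.float64(0.0)])
```

Plunger 1's top is at z = 9 mm, so it is fully down. Carrying collar 1 to the tray.

Request:
jog_arm --moves '[[0.2,[28.5,21.4,0],[0,0,0]],[0.2,[28.5,21.4,0],[0,0,0]],[0.2,[28.5,21.4,0],[0,0,0]],[0.2,[28.5,21.4,0],[0,0,0]],[0.2,[28.5,21.4,0],[0,0,0]]]'

```text
time: 30.4
tool_pos: [0.5685, 0.2833, 0.0928]
orientation: [-0.0, 0.656, 0.755, -0.001]
contact_force: [0.3, -0.4, -2.2]
width: 0.0392
finger_force: 35.0
```

Request:
jog_arm --moves '[[0.2,[28.5,21.4,0],[0,0,0]],[0.2,[0,0,15],[0,0,0]],[0.2,[0,0,20],[0,0,0]],[0.2,[0,0,15],[0,0,0]],[0.2,[0,0,0],[0,0,0]]]'

```text
time: 30.82
tool_pos: [0.583, 0.3117, 0.0394]
orientation: [-0.001, 0.655, 0.755, -0.004]
contact_force: [-1.1, -1.2, -1.9]
width: 0.0391
finger_force: 35.0
```

```bash
python3 - <<'E'
from h import *
np.set_printoptions(precision=4,suppress=True)
st=arm.sense();p=st['tool_pos'];print(p,st['contact_force'],st['width'],st['orientation'],st['time'])
for n in('wrist','side'):
    s=snap(n);X,ok=cloud(s)
    print('c1',ringfit(X,ok,p[:2],z=(p[2]+.005,p[2]+.04),r=.02))
    for r in arm.pinpoint(n,'tray_in')[:2]:
        v,u=r['position'];print(r['p'],onz(s,u,v,.006))
E
```

```text
[0.583  0.3117 0.0394] [-1.0765 -1.2081 -1.8892] 0.03909220035415013 [-0.0009  0.6554  0.7552 -0.0036] 30.8167
c1 (4008, 'c', 582.9, 311.9, 'r', 20.0, 'z', 61.6, 'slope', array([-0.5, -0.1]))
c1 (185, 'c', 583.3, 311.7, 'r', 19.9, 'z', 63.9, 'slope', array([1.4, 0.3]))
0.79 [0.5899 0.3092 0.006 ]
```

Request:
jog_arm --moves '[[0.2,[0,2,8],[0,0,0]],[0.2,[0,0,7],[0,0,0]],[0.2,[0,0,3],[0,0,0]],[0.2,[0,0,0],[0,0,0]],[0.2,[0,0,0],[0,0,0]]]'

```text
time: 31.43
tool_pos: [0.5874, 0.3141, 0.0261]
orientation: [-0.0, 0.656, 0.755, -0.0]
contact_force: [0.1, -0.9, -2.4]
width: 0.0396
finger_force: 35.0
```

Request:
jog_arm --moves '[[0.2,[0,0,1],[0,0,0]],[0.2,[0,0,1],[0,0,0]],[0.2,[0,0,0.5],[0,0,0]],[0.2,[0,0,0],[0,0,0]],[0.2,[0,0,0],[0,0,0]]]'

```text
time: 31.85
tool_pos: [0.5875, 0.3143, 0.0239]
orientation: [0.0, 0.656, 0.755, 0.0]
contact_force: [0.7, -0.3, -1.6]
width: 0.0393
finger_force: 35.0
```

Request:
jog_arm --moves '[[0.2,[0,0,2],[0,0,0]],[0.2,[0,0,2],[0,0,0]],[0.2,[0,0,1.5],[0,0,0]],[0.2,[0,0,0.5],[0,0,0]],[0.2,[0,0,0],[0,0,0]]]'

```text
time: 32.27
tool_pos: [0.5874, 0.3142, 0.018]
orientation: [0.0, 0.656, 0.755, -0.0]
contact_force: [-1.3, -1.1, 2.1]
width: 0.0396
finger_force: 35.0
```

Request:
jog_arm --moves '[[0.65,[0,0,0],[0,0,0]],[0.65,[0,0,0],[0,0,0]],[0.65,[0,0,0],[0,0,0]],[0.65,[0,0,0],[0,0,0]],[0.65,[0,0,-5],[0,0,0]]]'

```text
time: 32.68
tool_pos: [0.587, 0.3139, 0.022]
orientation: [-0.0, 0.656, 0.755, -0.001]
contact_force: [-0.3, -0.4, -0.3]
width: 0.057
finger_force: 0.0
```

Request:
jog_arm --moves '[[0.65,[0,0,-25],[0,0,0]],[0.65,[0,0,-35],[0,0,0]],[0.65,[0,0,-35],[0,0,0]],[0.65,[0,-30,-20],[0,0,0]],[0.65,[0,-30,0],[0,0,0]]]'

```text
time: 33.1
tool_pos: [0.5303, 0.3078, 0.1429]
orientation: [0.001, 0.656, 0.755, 0.004]
contact_force: [0.2, 1.4, 0.4]
width: 0.0572
finger_force: 0.0
```

```bash
python3 - <<'E'
from h import *
np.set_printoptions(precision=4,suppress=True)
st=arm.sense();p=st['tool_pos'];print(p,st['contact_force'],st['time'])
T=np.load('top.npz');
for n in('wrist','side'):
    s=snap(n);X,ok=cloud(s)
    print(n,'c1',ringfit(X,ok,(.587,.314),z=(.03,.05)),'c2',ringfit(X,ok,(.438,.314),z=(.03,.05)))
    for nm,c in(('n1',(.4822,.1284)),('n2',(.4963,.0495))):
        P=X[ok&(np.hypot(X[...,0]-c[0],X[...,1]-c[1])<.006)&(X[...,2]<.03)];print(nm,len(P),np.percentile(P[:,2],[5,50,95]) if len(P) else 0)
    d=np.hypot(X[...,0]-.603,X[...,1]-.002);P=X[ok&(d<.02)&(X[...,2]>.1)&(X[...,2]<.125)]
    if len(P): print('gauge top',len(P),P.mean(0),np.percentile(P[:,2],[50,95]))
    for t in('flux_jar','collet_cap'):
        for r in arm.pinpoint(n,t)[:2]: v,u=r['position'];print(t,r['p'],onz(s,u,v,0))
E
```

```text
[0.5303 0.3078 0.1429] [0.2434 1.3777 0.3717] 33.1
wrist c1 (1446, 'c', 586.1, 315.2, 'r', 19.8, 'z', 40.3, 'slope', array([ 0.2, -0.3])) c2 (1509, 'c', 438.9, 313.8, 'r', 19.7, 'z', 38.2, 'slope', array([-0.1,  0. ]))
n1 19 [0.0086 0.0093 0.0106]
n2 0 0
side c1 (157, 'c', 587.1, 311.8, 'r', 19.9, 'z', 39.2, 'slope', array([0.1, 0.4])) c2 (134, 'c', 439.4, 309.9, 'r', 20.5, 'z', 37.2, 'slope', array([-0.3,  0.5]))
n1 18 [0.0063 0.0108 0.0232]
n2 33 [0.0163 0.0175 0.0212]
gauge top 161 [ 0.6042 -0.0031  0.111 ] [0.1128 0.1147]
flux_jar 0.96 [0.6134 0.0816 0.    ]
collet_cap 0.53 [0.3417 0.183  0.    ]
```

Request:
jog_arm --moves '[[0.65,[0,0,0],[0,0,0]],[0.65,[0,0,0],[0,0,0]],[0.65,[0,0,0],[0,0,0]],[0.65,[0,0,0],[0,0,0]],[0.65,[0,0,0],[0,0,0]]]'

```text
time: 33.82
tool_pos: [0.5282, 0.3059, 0.1376]
orientation: [-0.0, 0.656, 0.755, -0.0]
contact_force: [-0.2, -0.4, -0.2]
width: 0.0568
finger_force: 0.0
```

```bash
python3 -c "
from workcell import arm
print(arm.hand_in())"
```

```text
the job is handed in; nothing more can be done
None
```

The job is handed in at 33.8 s, with no verdict returned: collar 1 took the gauge to its shoulder (tell-tale 1 down 9 mm, tell-tale 2 up) and stands in the tray, undersize collar 2 stands in the dish (it jammed on the gauge and was lifted once before a jerk freed it), the gauge is back in its stand, and the jar and cap are undisturbed.

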